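# Right the tipped dropper bottle and close up the lane

## Task

One dropper bottle in the lane rack has tipped over and leans out over the steel front rail. Stand it upright on the lane floor in its gap between its neighbours, then slide the orange follower along the lane until all four bottles stand together in one closed row against the blue end stop, upright and with no gaps. Do not knock over the other bottles, and leave the small jar, the strip tube and the measuring cup where they are.

Things in the scene. Friction and masses are not known exactly. Their poses are not given: they have to be found in the camera images.
- lane_floor (a point): middle of the floor of the lane rack, an aluminium strip 84 x 400 mm with its floor 8 mm above the worktop. y runs along the lane towards the blue end stop, x across it from the steel front rail (robot's side) to the rear. The standing space is 50 mm wide (x -25 to +25 mm) between two white lips 9 mm high and 6 mm thick; above the front lip runs a steel rail 8 mm thick, its axis at x -29 mm and 36 mm above the floor. The rack is fixed to the worktop
- end_stop_face (a point): foot of the face of the blue end stop (60 mm wide, 62 mm high) that the row closes against, at the lane floor; y points out of the lane, away from the bottles
- tipped_bottle_mid (a point): the tipped bottle: white dropper bottle with an orange screw cap, 107 mm tall: round body 40 mm across up to 60 mm, shoulder to 76 mm, then a 27 mm wide tapering cap; 36 g. The point is on its axis, 53 mm above its underside; z runs from the underside to the cap. Its foot stands on the lane floor and its side leans on the front rail, about 40 degrees from vertical, cap towards the robot's side; some 35 mm free on either side of it along the lane
- bottle_a_mid (a point): first standing neighbour, next to the end stop: white dropper bottle with an orange screw cap, 107 mm tall: round body 40 mm across up to 60 mm, shoulder to 76 mm, then a 27 mm wide tapering cap; 36 g. The point is on its axis, 53 mm above its underside; z runs from the underside to the cap
- bottle_b_mid (a point): second standing neighbour, between bottle_a and the tipped bottle: white dropper bottle with an orange screw cap, 107 mm tall: round body 40 mm across up to 60 mm, shoulder to 76 mm, then a 27 mm wide tapering cap; 36 g. The point is on its axis, 53 mm above its underside; z runs from the underside to the cap
- bottle_c_mid (a point): third standing neighbour, between the tipped bottle and the follower: white dropper bottle with an orange screw cap, 107 mm tall: round body 40 mm across up to 60 mm, shoulder to 76 mm, then a 27 mm wide tapering cap; 36 g. The point is on its axis, 53 mm above its underside; z runs from the underside to the cap
- follower (a joint): travel of the follower along the lane, in m: grows towards the end stop; it starts at 0 to 0.015, can go to 0.16, and the row is closed at about 0.10. It slides with about 2 N of friction and stays where it is left
- follower_face (a point): on the pushing face of the orange follower (plate 40 mm wide, 57 mm high), in the middle, 30 mm above the lane floor; axes as the lane's
- follower_grip (a point): in the follower's black upright grip, 60 mm behind the pushing face, 62 mm above the lane floor: the grip is 16 mm (across the lane) x 22 mm (along it), its top 16 mm above this point
- jar_mid (a point): small sample jar with a lid, 38 mm across, 72 mm high, behind the lane: bystander; point half-way up
- strip_tube_mid (a point): white test-strip tube with a green cap lying on its side, 98 x 30 mm, in front of the follower's end of the lane: bystander; point at its middle
- cup_mid (a point): clear measuring cup, 40 mm across, 46 mm high, beyond the end stop: bystander; point half-way up

How it is judged:
On the way, in this order (a step that is already met when the one before it is completed fails the run):
1. the tipped bottle stands upright on the lane floor between its neighbours, released (angle between tipped_bottle_mid's own z axis and vertical below 0.1 rad and x of tipped_bottle_mid in the frame of lane_floor between -0.012 and 0.012 m and z of tipped_bottle_mid in the frame of lane_floor between 0.048 and 0.058 m and y of tipped_bottle_mid in the frame of lane_floor between -0.03 and 0.095 m and linear speed of tipped_bottle below 0.03 m/s and contact force between the fingers and tipped_bottle below 0.1 N), for 0.2 s.
2. the follower has closed the row (horizontal distance between bottle_a_mid and bottle_b_mid below 0.046 m and horizontal distance between bottle_b_mid and tipped_bottle_mid below 0.046 m and horizontal distance between tipped_bottle_mid and bottle_c_mid below 0.046 m and horizontal distance between follower_face and bottle_c_mid below 0.027 m), for 0.2 s.
At the end, for the whole second after the job is handed in: All four bottles stand upright (within 0.1 rad) on the lane floor, within 12 mm of the lane's middle line, in a closed row against the end stop: gaps between neighbouring bottles, at the end stop and at the follower's face under about 6 mm; everything released and at rest (all of step 2 and angle between each of bottle_a_mid, bottle_b_mid, tipped_bottle_mid, bottle_c_mid's own z axis and vertical below 0.1 rad and x of bottle_a_mid in the frame of lane_floor between -0.012 and 0.012 m and z of bottle_a_mid in the frame of lane_floor between 0.048 and 0.058 m and x of bottle_b_mid in the frame of lane_floor between -0.012 and 0.012 m and z of bottle_b_mid in the frame of lane_floor between 0.048 and 0.058 m and x of tipped_bottle_mid in the frame of lane_floor between -0.012 and 0.012 m and z of tipped_bottle_mid in the frame of lane_floor between 0.048 and 0.058 m and x of bottle_c_mid in the frame of lane_floor between -0.012 and 0.012 m and z of bottle_c_mid in the frame of lane_floor between 0.048 and 0.058 m and y of bottle_a_mid in the frame of end_stop_face above -0.026 m and linear speed of each of bottle_a, bottle_b, tipped_bottle, bottle_c below 0.02 m/s and velocity of joint follower below 0.01 m/s and contact force between the fingers and tipped_bottle below 0.1 N and contact force between the fingers and follower below 0.1 N); the robot touches nothing.
It fails at once if a standing bottle is knocked over (angle between any of bottle_a_mid, bottle_b_mid, bottle_c_mid's own z axis and vertical above 0.6 rad).
It fails at once if the jar, strip tube or measuring cup is moved by more than 30 mm (distance of any of jar_mid, strip_tube_mid, cup_mid from where it was at the start of the episode above 0.03 m).
It also fails if it takes over 54 s, if anything falls off the work surface, if the arm or the gripper's body presses on something with over 40 N, if the wrist force passes 120 N, or if a joint passes its speed limit or range.

## Robot

A 6-joint arm with a two-finger parallel gripper is mounted at the origin on a cart in front of the work surface, level with it; the furniture and walls round the work are solid. World frame = base frame: x ahead of the robot, y to its left, z up, the work surface at z = 0. Lengths are in m, angles in rad, forces in N, time in s.
With the tool pointing down it reaches from about 0.25 to 0.775 m from the base axis. Payload 4 kg.
Tool frame: the origin (TCP) lies midway between the tips of the shut fingers; the grasp point (between the pads) lies 19 mm behind it; y points along the fingers, x is the direction in which the jaws open and shut, and the axes are right-handed (so a half turn about y gives the same grasp; the last joint's range is limited). The gripper opens to 94 mm and grips with 3 to 60 N. Pads are 16 mm wide; open, the fingers measure 119 mm over their backs; the gripper's body (75 mm by 177 mm) begins 78 mm behind the grasp point.
Start: joints at [-1.31, 0.087, 1.371, -0, 1.684, -0.103], TCP at [0.196, -0.514, 0.206] pointing down, gripper open.
Joint ranges: [-3.1, 3.1], [-0.76, 2.03], [0.27, 2.55], [-1.08, 4.22], [0.17, 2.65], [-2.57, 2.57]. Speed limits (rad/s): [2.79, 2.79, 3.14, 3.14, 3.14, 3.14].

## Interface

Orientations are given as [roll, pitch, yaw] about the fixed x, y, z axes, in that order (R = Rz(yaw) Ry(pitch) Rx(roll)).
In Python, from bench import robot, snapshot, camera_info, ticket gives the robot as it stands.
- The arm moves only by the shell command python3 -m creep 'ROWS'. ROWS is JSON, a list of rows, each an object with "slide": the shift along the tool's x, y, z in mm, a list of three; "roll": the turn about the tool's y in degrees; "grip": the closure, from 0 (fully open) to 1 (shut). In form: [{"slide": [x, y, z], "roll": roll, "grip": grip}, ...]. A call has 1 to 20 rows; each row is the pose to reach, as a shift and turn from the pose commanded when the call began, along the tool's axes at that moment; what a row does not reach only later rows make up. A row lasts 1/12 s, in which the tool goes at most 41.7 mm and 7.16 degrees, less where a joint would pass 70% of its speed; a pose out of reach is approached as far as the arm can. A call with a gripper value outside its range is refused whole. The fingers move at their own pace and stop on an object; the grip force is fixed at half the most. Time passes only in rows, so rows that repeat a pose let the fingers close. It gives the time, the measured TCP pose, the force and the opening at its end, in the units of the state.
- robot.get_obs(): the state, without advancing time (a new reading comes with each control period).
- snapshot(name): name is "side" or "top"; returns the picture (384x512x3 uint8, red, green, blue); there is no depth.
- camera_info(name): a dict with "fx", "fy", "cx", "cy" (pixels), "dist" ([k1, k2, p1, p2, k3] as OpenCV has them; the pictures are not rectified), "cam_to_world" (4x4, takes a point from camera to world coordinates). Camera axes: x right, y down, z forward; pixel columns grow to the right and rows downward; lengths in m; the calibration is good to about 2 mm. A picture is of the moment at which its call begins. camera_info takes no time and is no camera call.
- ticket.close_job(): hands the job in, once; it reports no verdict.
The state is a dict: "time": time; "joint_positions": joint angles; "qvel": joint speeds; "joint_torque": joint torques, N m; "tool_pos": TCP position; "ee_rot": TCP orientation; "wrist_force": force on the tool from outside, world axes, zero at the start; "wrist_torque": the same for the moment, N m; "width": finger opening in m.
Only numpy, scipy, OpenCV 4.12 (cv2) and the standard library are available. Lean on these libraries where they do the work, as an engineer would, in place of code of your own. Each camera call takes 0.05 s, during which the arm holds its last target.

## Working session

There is one attempt and no reset: what is moved stays moved. The work goes in short steps, Python scripts to look and compute and a shell command to move; the robot and the scene stay as the last step left them, time stands still between calls to the robot, and variables do not carry over. Pictures are saved under pics/ and viewed, and the job is handed in when it is done.

```bash
mkdir -p pics; ls; python3 - <<'E'
from bench import robot,snapshot,camera_info
import cv2
for n in("side","top"):
    cv2.imwrite(f"pics/{n}0.png",cv2.cvtColor(snapshot(n),cv2.COLOR_RGB2BGR))
    i=camera_info(n);print(n,i)
o=robot.get_obs();print(o)
E
```

```text
pics
side {'fx': 473.04727864734565, 'fy': 473.04727864734565, 'cx': 261.1195599203777, 'cy': 192.4144723570167, 'dist': array([-0.16871029,  0.        ,  0.        ,  0.        ,  0.        ]), 'cam_to_world': array([[ 0.99983443, -0.0061167 ,  0.01713736,  0.50264654],
       [-0.01776333, -0.53231553,  0.84635964, -0.86882319],
       [ 0.00394555, -0.84652393, -0.53233605,  0.71909212],
       [ 0.        ,  0.        ,  0.        ,  1.        ]])}
top {'fx': 425.0046986546602, 'fy': 425.0046986546602, 'cx': 248.13083827960844, 'cy': 190.1151426299456, 'dist': array([-0.13526393,  0.        ,  0.        ,  0.        ,  0.        ]), 'cam_to_world': array([[ 0.01485731, -0.99275806,  0.11920858,  0.43969328],
       [-0.99987878, -0.01530633, -0.00285191,  0.17319603],
       [ 0.0046559 , -0.11915176, -0.99286514,  0.96563705],
       [ 0.        ,  0.        ,  0.        ,  1.        ]])}
{'time': 0.1, 'joint_positions': array([-1.31011578e+00,  8.78729952e-02,  1.37209907e+00, -1.30655685e-05,
        1.68362262e+00, -1.03106787e-01]), 'qvel': array([-0.00126431, -0.00198379, -0.00419831,  0.00125478, -0.00054301,
       -0.00013809]), 'joint_torque': array([ 2.09675185e-03, -3.41253054e+01, -3.03299797e+01,  7.21267099e-02,
        3.04329861e-02, -1.01215014e-04]), 'tool_pos': array([ 0.19555615, -0.51352038,  0.20442772]), 'ee_rot': array([-1.57060319,  0.00199274, -1.20701025]), 'wrist_force': array([ 0.40788347,  0.49970265, -1.37337164]), 'wrist_torque': array([ 0.0031575 , -0.00537562,  0.00984959]), 'width': 0.09374012488193627}
```

View pics/side0.png

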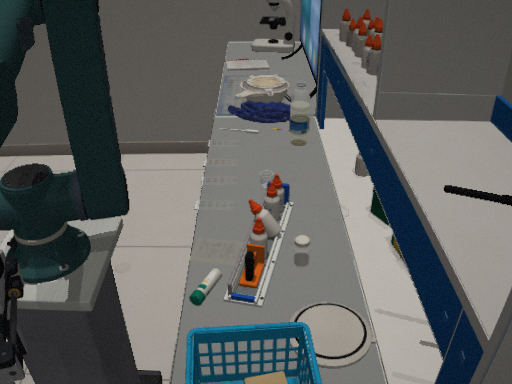

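View pics/top0.png

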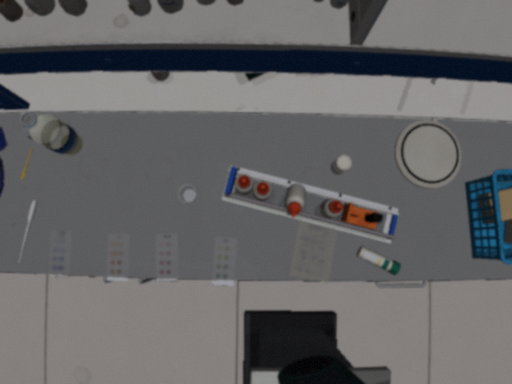

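```bash
cat > h.py <<'E'
import numpy as np,cv2
from bench import robot,snapshot,camera_info
def ray(n,p):
    i=camera_info(n);K=np.array([[i['fx'],0,i['cx']],[0,i['fy'],i['cy']],[0,0,1]])
    u=cv2.undistortPoints(np.array([[p]],float),K,np.array(i['dist']))[0,0]
    T=i['cam_to_world'];return T[:3,3],T[:3,:3]@np.array([u[0],u[1],1])
def onz(n,p,z):
    o,d=ray(n,p);return o+d*(z-o[2])/d[2]
def tri(ps,pt):
    o1,d1=ray('side',ps);o2,d2=ray('top',pt)
    s=np.linalg.lstsq(np.c_[d1,-d2],o2-o1,rcond=None)[0]
    a,b=o1+d1*s[0],o2+d2*s[1];return (a+b)/2,np.linalg.norm(a-b)
def proj(n,P):
    i=camera_info(n);K=np.array([[i['fx'],0,i['cx']],[0,i['fy'],i['cy']],[0,0,1]])
    W=np.linalg.inv(i['cam_to_world']);r=cv2.Rodrigues(W[:3,:3])[0]
    return cv2.projectPoints(np.atleast_2d(np.array(P,float)),r,W[:3,3],K,np.array(i['dist']))[0][:,0]
def save(n,name,box,s):
    x0,y0,x1,y1=box;im=cv2.cvtColor(snapshot(n),cv2.COLOR_RGB2BGR)
    cv2.imwrite(f'pics/{name}.png',cv2.resize(im[y0:y1,x0:x1],None,fx=s,fy=s,interpolation=cv2.INTER_CUBIC))
def blobs(im,box,lo,hi,minA=8):
    x0,y0,x1,y1=box;h=cv2.cvtColor(im,cv2.COLOR_RGB2HSV)
    m=cv2.inRange(h,lo,hi);k=np.zeros_like(m);k[y0:y1,x0:x1]=m[y0:y1,x0:x1]
    n,l,st,c=cv2.connectedComponentsWithStats(k)
    return [(c[i].round(1),st[i].tolist()) for i in range(1,n) if st[i,4]>=minA]
E
python3 - <<'E'
from h import *
save('top','t1',(215,155,410,285),4); save('side','s1',(185,165,315,310),4)
for n,b in(('top',(215,155,410,285)),('side',(185,165,315,310))):
    im=snapshot(n)
    for nm,lo,hi in(('red',(0,140,60),(9,255,255)),('orange',(10,140,60),(20,255,255)),('blue',(100,130,50),(130,255,255)),('black',(0,0,0),(179,255,45))):
        print(n,nm,blobs(im,b,lo,hi))
E
```

```text
top red [(array([243.7, 181.3]), [238, 176, 12, 12, 106]), (array([262.4, 188.3]), [257, 183, 12, 12, 108]), (array([335.5, 206.5]), [330, 201, 12, 12, 115]), (array([294. , 208.3]), [288, 202, 13, 14, 123]), (array([350.9, 204.9]), [349, 204, 5, 3, 8]), (array([360.2, 220.9]), [345, 213, 32, 15, 142])]
top orange [(array([356.2, 213.7]), [346, 205, 27, 19, 214]), (array([370.9, 225.3]), [367, 223, 8, 5, 28])]
top blue [(array([230.6, 180.4]), [226, 167, 10, 27, 134]), (array([392.9, 224.4]), [390, 215, 7, 20, 76])]
top black [(array([321.9, 205.2]), [321, 203, 3, 5, 9]), (array([344.4, 211.1]), [342, 205, 6, 14, 35]), (array([373.8, 217.5]), [365, 213, 18, 9, 123])]
side red [(array([273.9, 186.4]), [267, 174, 15, 23, 194]), (array([254.6, 206.7]), [249, 199, 13, 16, 118]), (array([258.4, 226.5]), [253, 217, 12, 17, 136])]
side orange [(array([253.9, 265.6]), [239, 244, 26, 44, 524])]
side blue [(array([285.7, 191.6]), [282, 183, 7, 21, 85]), (array([242.2, 297. ]), [231, 293, 23, 9, 137])]
side black [(array([249. , 265.4]), [245, 251, 9, 30, 223]), (array([196.6, 302.7]), [194, 301, 7, 4, 12])]
```

```bash
sleep 1; ls pics
```

```text
s1.png
side0.png
t1.png
top0.png
```

View pics/t1.png

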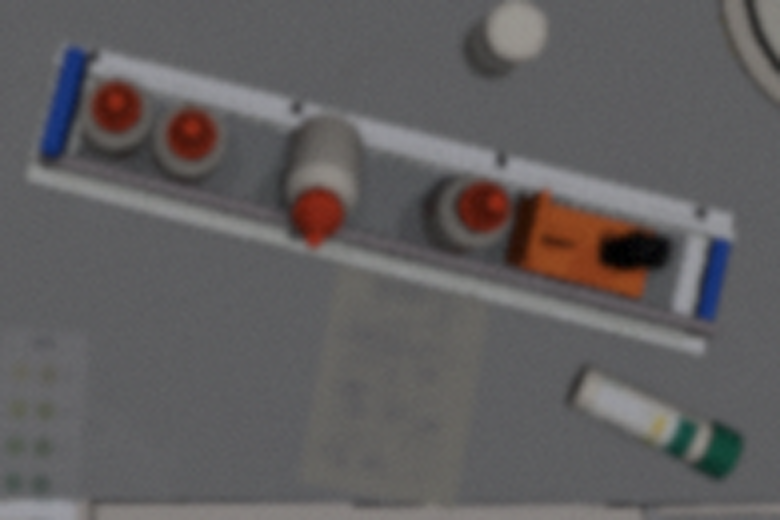

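View pics/s1.png

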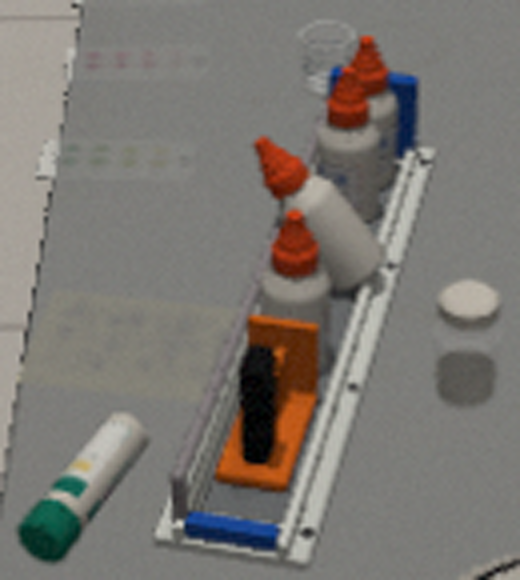

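```bash
python3 - <<'E'
from h import *
f=lambda u,v:(215+u/4-.375,155+v/4-.375)
g=lambda u,v:(185+u/4-.375,165+v/4-.375)
for p in((72,48),(28,178),(705,352),(733,215)): print('corner',onz('top',f(*p),.008))
for s,t,n in(((348,72),(190,130),'b'),((366,40),(116,103),'a'),((293,215),(484,202),'c')): print(n,tri(g(*s),f(*t)))
# tip: cap nozzle
print('tiptip',tri(g(261,143),f(316,243)), 'capbase', tri(g(292,183),f(318,208)))
for n,c in(('a',(243.7,181.3)),('b',(262.4,188.3)),('c',(335.5,206.5))): print(n,onz('top',c,.100))
print('grip',onz('top',(373.8,217.5),.083), tri(g(258,352),f(620,250)))
print('stop top',onz('top',(230.6,180.4),.065),[onz('top',f(*p),.07) for p in((88,52),(64,158))])
print('jar',onz('top',f(517,32),.072),'tube',[onz('top',f(*p),.015) for p in((585,385),(725,455))])
E
```

```text
corner [0.60819316 0.20668437 0.008     ]
corner [0.53320144 0.23015174 0.008     ]
corner [ 0.43911262 -0.15679248  0.008     ]
corner [ 0.51765495 -0.17486023  0.008     ]
b (array([0.5489989 , 0.14248809, 0.11163793]), np.float64(0.0004596674146798589))
a (array([0.56197746, 0.18017663, 0.11284546]), np.float64(0.00030776627419396127))
c (array([ 0.51380537, -0.00775977,  0.10929316]), np.float64(0.0013776410805019543))
tiptip (array([0.49402643, 0.07727331, 0.10167912]), np.float64(0.0020328322690431875)) capbase (array([0.51328925, 0.07332925, 0.07538812]), np.float64(0.0004199271163417063))
a [0.56174278 0.18009223 0.1       ]
b [0.54783082 0.14147248 0.1       ]
c [ 0.51246732 -0.00942281  0.1       ]
grip [ 0.49169082 -0.09471808  0.083     ] (array([ 0.49316246, -0.08758095,  0.07660948]), np.float64(0.000778384411869723))
stop top [0.56819169 0.20844011 0.065     ] [array([0.59524604, 0.19592582, 0.07      ]), array([0.53809418, 0.20760813, 0.07      ])]
jar [ 0.60977    -0.03459927  0.072     ] tube [array([ 0.42034046, -0.0847047 ,  0.015     ]), array([ 0.3811667 , -0.16545538,  0.015     ])]
```

```bash
cat >> h.py <<'E'
A=np.deg2rad(13.7);EY=np.array([np.sin(A),np.cos(A)]);EX=np.array([np.cos(A),-np.sin(A)]);C=np.array([.5240,.0263])
def lane(p): d=np.array(p[:2])-C;return np.array([d@EX,d@EY,p[2]-.008])
def world(l): return np.r_[C+l[0]*EX+l[1]*EY,l[2]+.008]
def rows(t): # world tcp target -> slide mm now, lane
    from scipy.spatial.transform import Rotation as R
    o=robot.get_obs();M=R.from_euler('xyz',o['ee_rot']).as_matrix()
    print('slide',(M.T@(np.array(t)-o['tool_pos'])*1e3).round(1),'yaw',np.rad2deg(o['ee_rot'][2]).round(2),'want -103.7','tcp lane',(lane(o['tool_pos'])*1e3).round(1),'F',o['wrist_force'].round(1),'w',o['width'],o['time'])
E
python3 - <<'E'
from h import *
f=lambda u,v:(215+u/4-.375,155+v/4-.375)
for n,p in(('a',(.5617,.1800,.1)),('b',(.5478,.1415,.1)),('c',(.5125,-.0094,.1)),('tip',(.4940,.0773,.1017)),('capb',(.5133,.0733,.0754)),('grip',(.4917,-.0947,.083)),('stop',(.5682,.2084,.065))): print(n,lane(p).round(4))
# rear body: base rear-top edge of tipped
print('base edge',lane(onz('top',f(327,115),.033)))
t=world([.006,.0425,.2-.008]);print(t);rows(t)
E
```

```text
a [0.0002 0.1583 0.092 ]
b [-0.0042  0.1176  0.092 ]
c [-0.0027 -0.0374  0.092 ]
tip [-0.0412  0.0424  0.0937]
capb [-0.0215  0.0431  0.0674]
grip [-0.0027 -0.1252  0.075 ]
stop [-0.0002  0.1874  0.057 ]
base edge [0.03427307 0.04682153 0.025     ]
[0.53989492 0.06616981 0.2       ]
slide [-419.6    5.4  528.1] yaw -69.16 want -103.7 tcp lane [-191.1 -602.5  197.1] F [ 0.   0.3 -0. ] w 0.0937437262409609 0.3
```

```bash
python3 -m creep '[{"slide":[-210,0,264],"roll":17,"grip":0.2},{"slide":[-210,0,264],"roll":17,"grip":0.36},{"slide":[-210,0,264],"roll":17,"grip":0.36},{"slide":[-420,0,528],"roll":34.5,"grip":0.36},{"slide":[-420,0,528],"roll":34.5,"grip":0.36},{"slide":[-420,0,528],"roll":34.5,"grip":0.36},{"slide":[-420,0,528],"roll":34.5,"grip":0.36},{"slide":[-420,0,528],"roll":34.5,"grip":0.36},{"slide":[-420,0,528],"roll":34.5,"grip":0.36},{"slide":[-420,0,528],"roll":34.5,"grip":0.36},{"slide":[-420,0,528],"roll":34.5,"grip":0.36},{"slide":[-420,0,528],"roll":34.5,"grip":0.36},{"slide":[-420,0,528],"roll":34.5,"grip":0.36},{"slide":[-420,0,528],"roll":34.5,"grip":0.36},{"slide":[-420,0,528],"roll":34.5,"grip":0.36},{"slide":[-420,0,528],"roll":34.5,"grip":0.36},{"slide":[-420,0,528],"roll":34.5,"grip":0.36},{"slide":[-420,0,528],"roll":34.5,"grip":0.36},{"slide":[-420,0,528],"roll":34.5,"grip":0.36},{"slide":[-420,0,528],"roll":34.5,"grip":0.36}]'
python3 - <<'E'
from h import *
rows(world([.006,.0425,.026-.008])); print(robot.get_obs()['joint_positions'].round(2))
save('side','s2',(185,125,345,310),4);save('top','t2',(215,125,410,285),4)
E
```

```text
time: 1.97
tool_pos: [0.5393, 0.0656, 0.2053]
ee_rot: [-1.571, -0.001, -1.81]
wrist_force: [0.9, -0.3, 0.6]
width: 0.0599
slide [ -0.9 179.3   0.6] yaw -103.69 want -103.7 tcp lane [  5.5  41.8 197.3] F [ 0.9 -0.3  0.6] w 0.05987497524717416 1.9667
[ 0.02  0.07  1.39 -0.    1.68  1.83]
```

View pics/s2.png

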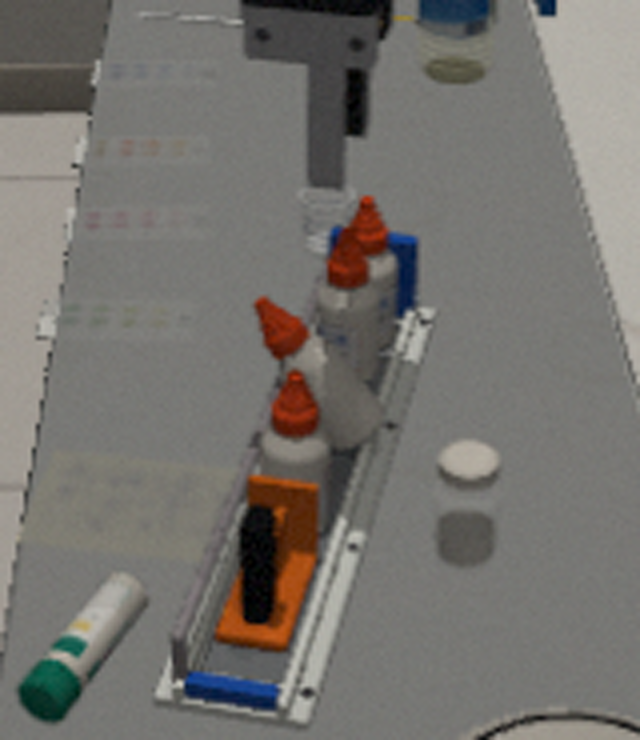

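View pics/t2.png

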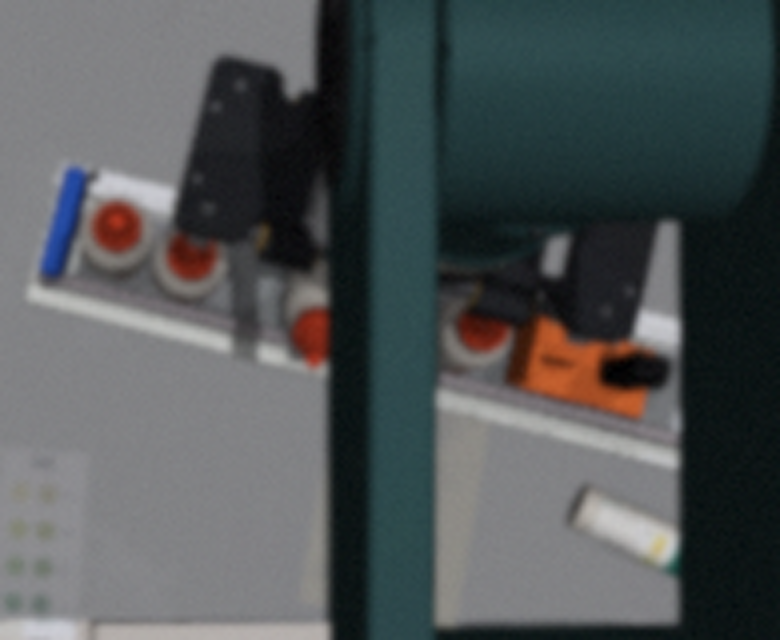

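```bash
python3 -m creep '[{"slide":[-1,30,0],"roll":0,"grip":0.36},{"slide":[-1,60,0],"roll":0,"grip":0.36},{"slide":[-1,90,0],"roll":0,"grip":0.36},{"slide":[-1,105,0],"roll":0,"grip":0.36},{"slide":[-1,120,0],"roll":0,"grip":0.36},{"slide":[-1,135,0],"roll":0,"grip":0.36},{"slide":[-1,150,0],"roll":0,"grip":0.36},{"slide":[-1,160,0],"roll":0,"grip":0.36},{"slide":[-1,170,0],"roll":0,"grip":0.36},{"slide":[-1,178,0],"roll":0,"grip":0.36},{"slide":[-1,178,0],"roll":0,"grip":0.36},{"slide":[-1,178,0],"roll":0,"grip":0.36}]'
python3 - <<'E'
from h import *
rows(world([.006,.0425,.026-.008]))
save('side','s3',(185,125,345,310),4);save('top','t3',(215,125,410,285),4)
E
```

```text
time: 3.07
tool_pos: [0.5399, 0.0671, 0.0274]
ee_rot: [-1.571, -0.0, -1.809]
wrist_force: [-0.0, -0.4, 1.0]
width: 0.06
slide [0.9 1.4 0.2] yaw -103.68 want -103.7 tcp lane [ 5.8 43.4 19.4] F [-0.  -0.4  1. ] w 0.060038604938414085 3.0667
```

View pics/s3.png

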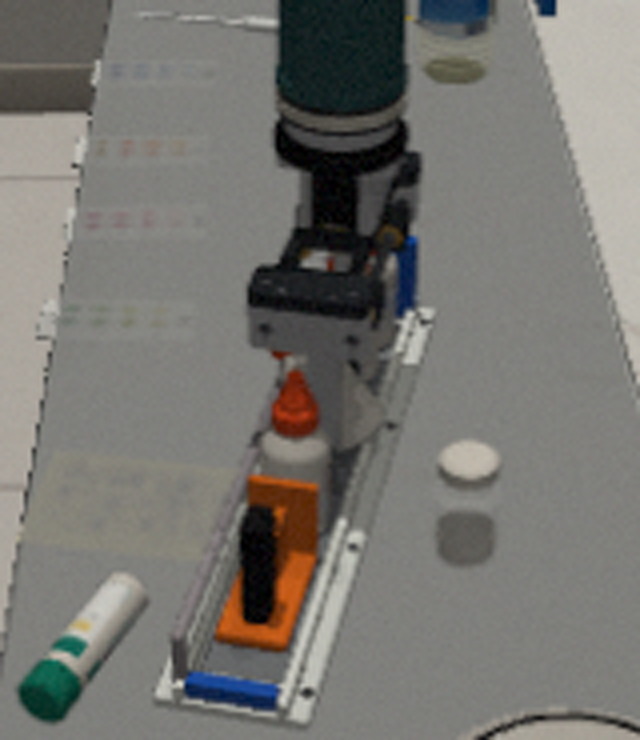

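The near finger (340,350–440) is down beside the tipped bottle. Bottles b and c are undisturbed and no contact force shows, so I'll close on it.

```bash
python3 -m creep '[{"slide":[0,0,0],"roll":0,"grip":0.65},{"slide":[0,0,0],"roll":0,"grip":0.65},{"slide":[0,0,0],"roll":0,"grip":0.65},{"slide":[0,0,0],"roll":0,"grip":0.65},{"slide":[0,0,0],"roll":0,"grip":0.65}]'
python3 - <<'E'
from h import *
rows(world([-.005,.0425,.026-.008]))
E
```

```text
time: 3.58
tool_pos: [0.5403, 0.0673, 0.0279]
ee_rot: [-1.57, -0.0, -1.809]
wrist_force: [0.4, 0.7, 0.9]
width: 0.039
slide [  1.2   1.9 -11.1] yaw -103.65 want -103.7 tcp lane [ 6.1 43.7 19.9] F [0.4 0.7 0.9] w 0.03899433350190582 3.5833
```

```bash
python3 -m creep '[{"slide":[0,0,-2],"roll":0,"grip":0.65},{"slide":[0,0,-4],"roll":0,"grip":0.65},{"slide":[0,0,-6],"roll":0,"grip":0.65},{"slide":[0,0,-8],"roll":0,"grip":0.65},{"slide":[0,0,-10],"roll":0,"grip":0.65},{"slide":[0,0,-12],"roll":0,"grip":0.65},{"slide":[0,0,-12],"roll":0,"grip":0.65}]'
python3 - <<'E'
from h import *
rows(world([-.005,.0425,.026-.008]))
save('side','s4',(185,125,345,310),4);save('top','t4',(215,125,410,285),4)
E
```

```text
time: 4.17
tool_pos: [0.5368, 0.0685, 0.0314]
ee_rot: [-1.55, 0.002, -1.81]
wrist_force: [13.6, -4.2, 0.3]
width: 0.0389
slide [ 1.5  5.3 -7.5] yaw -103.68 want -103.7 tcp lane [ 2.4 44.  23.4] F [13.6 -4.2  0.3] w 0.03893219958626195 4.1667
```

View pics/s4.png

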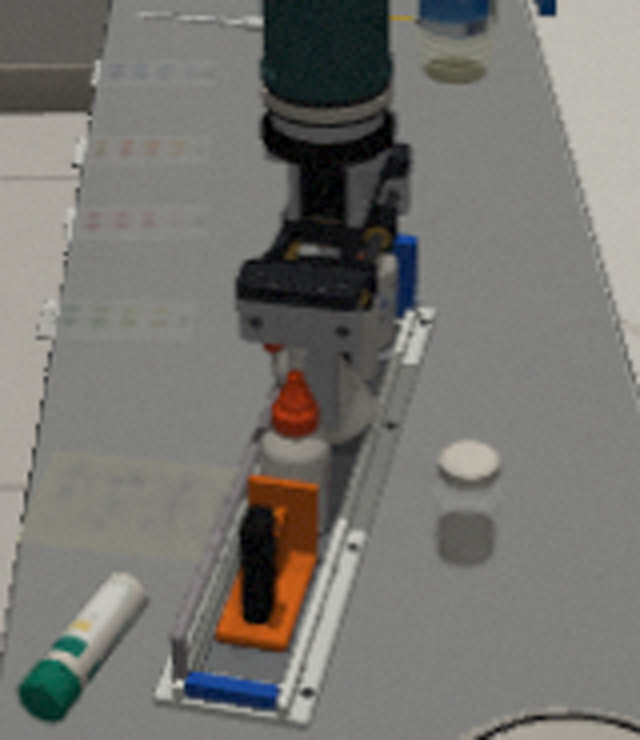

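View pics/t4.png

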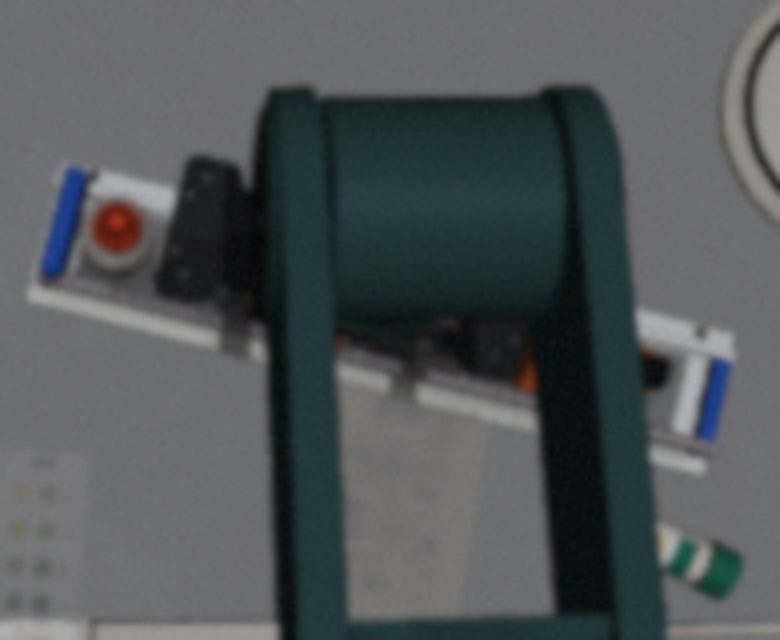

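The pinch holds too stiffly for the bottle to rotate in it: the force rose to about 14 N and the arm gave way. I'll release, then push the foot towards the front from behind, with the fingers slightly open as a cradle so the rail tips the bottle up.

```bash
python3 -m creep '[{"slide":[0,0,5],"roll":0,"grip":0.65},{"slide":[0,0,10],"roll":0,"grip":0.65},{"slide":[0,0,12],"roll":0,"grip":0.65},{"slide":[0,0,12],"roll":0,"grip":0.36},{"slide":[0,0,12],"roll":0,"grip":0.36},{"slide":[0,0,12],"roll":0,"grip":0.36},{"slide":[0,-10,12],"roll":0,"grip":0.36},{"slide":[0,-30,12],"roll":0,"grip":0.36},{"slide":[0,-60,12],"roll":0,"grip":0.36},{"slide":[0,-90,12],"roll":0,"grip":0.36},{"slide":[0,-110,12],"roll":0,"grip":0.36},{"slide":[0,-110,92],"roll":0,"grip":0.79},{"slide":[0,-110,92],"roll":0,"grip":0.79},{"slide":[0,-110,92],"roll":0,"grip":0.79},{"slide":[0,-110,92],"roll":0,"grip":0.79},{"slide":[0,-110,92],"roll":0,"grip":0.79}]'
python3 - <<'E'
from h import *
rows(world([.059,.0425,.018]))
save('side','s5',(185,125,345,310),4);save('top','t5',(215,125,410,285),4)
E
```

```text
time: 5.6
tool_pos: [0.6169, 0.0486, 0.137]
ee_rot: [-1.573, -0.0, -1.809]
wrist_force: [-0.4, 0.1, 0.0]
width: 0.0299
slide [  1.1 111.1 -25.8] yaw -103.66 want -103.7 tcp lane [ 85.   43.7 129. ] F [-0.4  0.1  0. ] w 0.029856651008723315 5.6
```

View pics/s5.png

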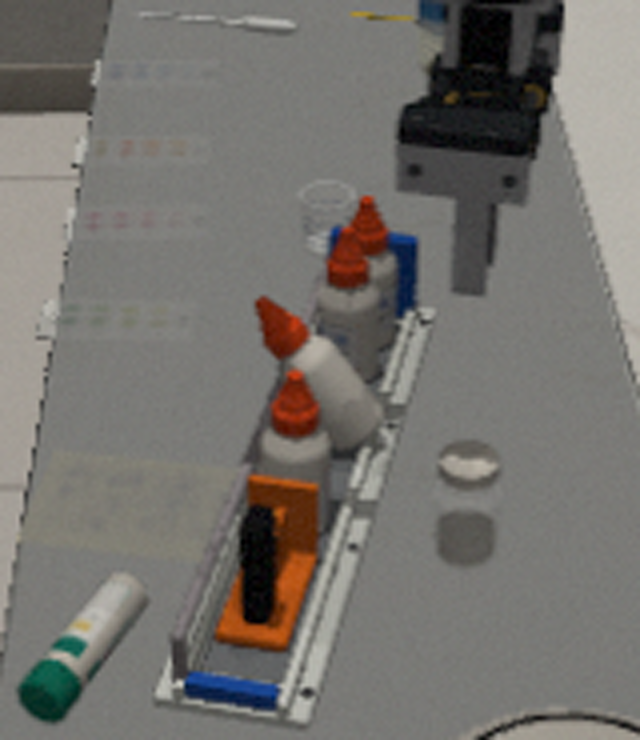

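View pics/t5.png

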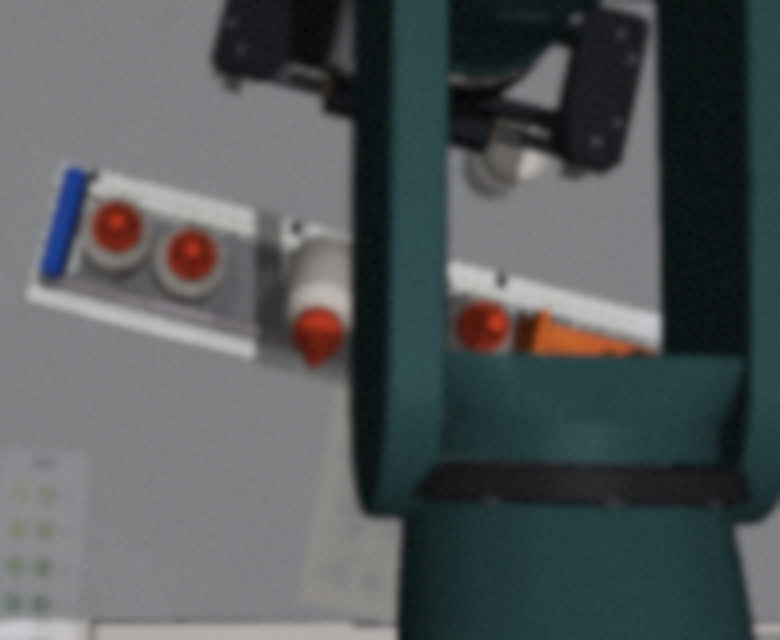

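```bash
python3 -m creep '[{"slide":[1,0,-12],"roll":0,"grip":0.79},{"slide":[1,30,-24],"roll":0,"grip":0.79},{"slide":[1,60,-24],"roll":0,"grip":0.79},{"slide":[1,90,-24],"roll":0,"grip":0.79},{"slide":[1,105,-24],"roll":0,"grip":0.79},{"slide":[1,110,-24],"roll":0,"grip":0.79},{"slide":[1,110,-24],"roll":0,"grip":0.79},{"slide":[1,110,-24],"roll":0,"grip":0.79}]'
python3 - <<'E'
from h import *
rows(world([.023,.0425,.018]))
save('side','s6',(185,125,345,310),4)
E
```

```text
time: 6.37
tool_pos: [0.5946, 0.0534, 0.0291]
ee_rot: [-1.568, 0.001, -1.809]
wrist_force: [-0.1, 0.1, 0.1]
width: 0.0195
slide [  0.5   3.  -39.2] yaw -103.63 want -103.7 tcp lane [62.1 43.  21.1] F [-0.1  0.1  0.1] w 0.01953902939801265 6.3667
```

View pics/s6.png

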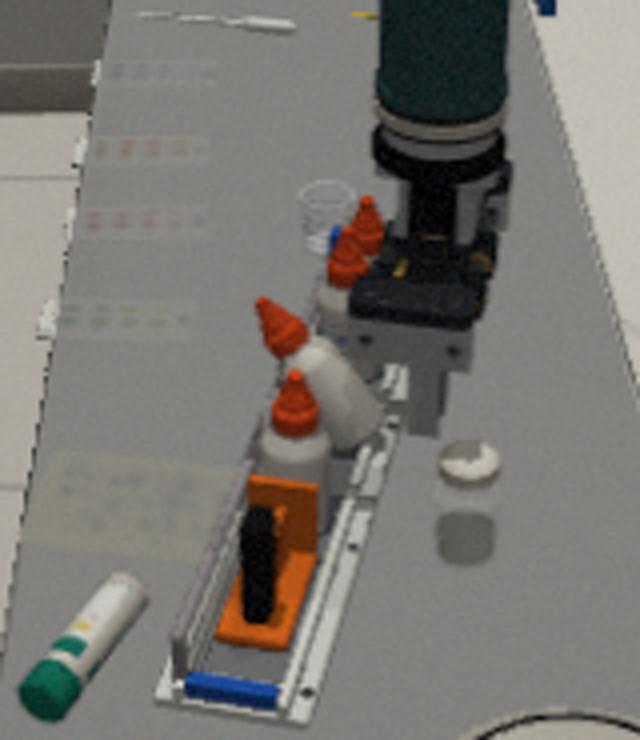

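```bash
python3 -m creep '[{"slide":[0,2,-4],"roll":0,"grip":0.79},{"slide":[0,2,-8],"roll":0,"grip":0.79},{"slide":[0,2,-11],"roll":0,"grip":0.79},{"slide":[0,2,-14],"roll":0,"grip":0.79},{"slide":[0,2,-17],"roll":0,"grip":0.79},{"slide":[0,2,-20],"roll":0,"grip":0.79},{"slide":[0,2,-23],"roll":0,"grip":0.79},{"slide":[0,2,-26],"roll":0,"grip":0.79},{"slide":[0,2,-28],"roll":0,"grip":0.79},{"slide":[0,2,-28],"roll":0,"grip":0.79}]'
python3 - <<'E'
from h import *
rows(world([.023,.0425,.018]))
save('side','s7',(185,125,345,310),4);save('top','t7',(215,125,410,285),4)
E
```

```text
time: 7.25
tool_pos: [0.5665, 0.0599, 0.0255]
ee_rot: [-1.571, -0.0, -1.809]
wrist_force: [0.9, 0.5, 0.0]
width: 0.0199
slide [  0.2  -0.5 -10.4] yaw -103.65 want -103.7 tcp lane [33.4 42.7 17.5] F [0.9 0.5 0. ] w 0.019903788688160926 7.25
```

View pics/s7.png

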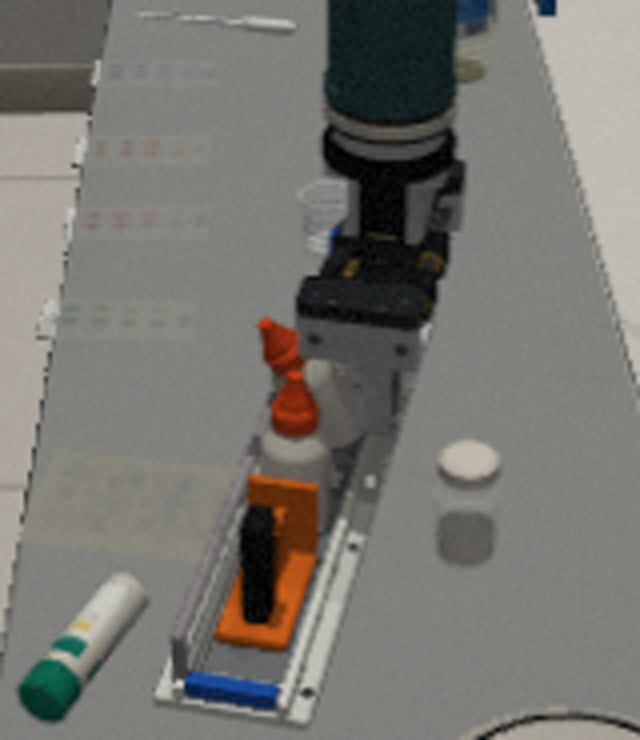

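View pics/t7.png

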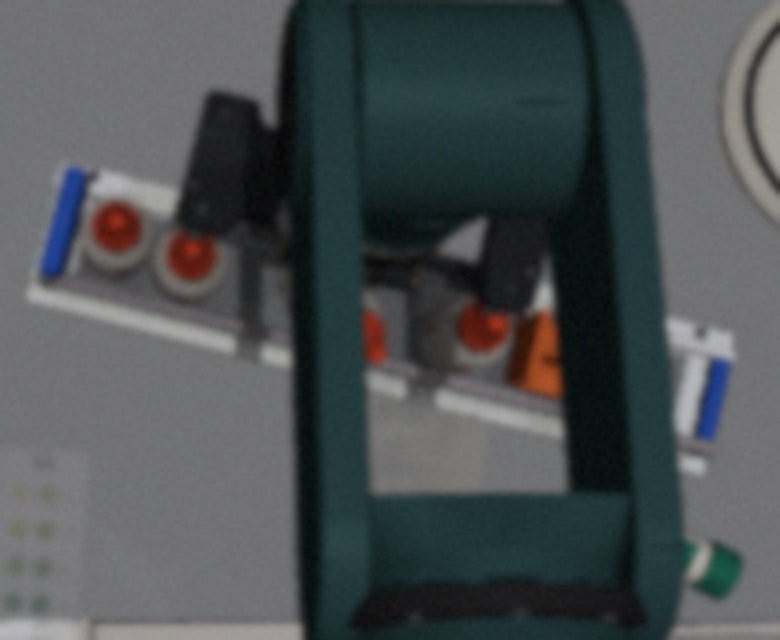

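```bash
python3 - <<'E'
from h import *
save('side','s7b',(235,190,290,245),10)
E
```

```text
(no output)
```

View pics/s7b.png

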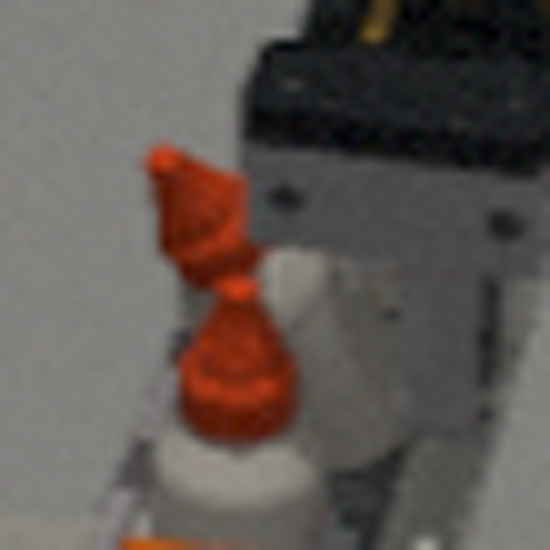

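```bash
python3 - <<'E'
from h import *
for u in (360,368,375):
  for v in (345,358): 
    p,e=tri((250.6,205.6),(215+u/4-.4,125+v/4-.4));print(u,v,lane(p).round(3),round(e,4))
save('top','t7b',(285,185,355,235),10)
for z in(.08,.09,.1,.11): print(z,lane(onz('side',(250.6,205.6),z)).round(4))
E
```

```text
360 345 [-0.03   0.022  0.094] 0.0057
360 358 [-0.034  0.021  0.094] 0.0009
368 345 [-0.03   0.018  0.097] 0.0056
368 358 [-0.033  0.017  0.096] 0.001
375 345 [-0.029  0.015  0.099] 0.0055
375 358 [-0.032  0.014  0.098] 0.0011
0.08 [-0.0411  0.0528  0.072 ]
0.09 [-0.0375  0.0383  0.082 ]
0.1 [-0.0338  0.0238  0.092 ]
0.11 [-0.0302  0.0093  0.102 ]
```

View pics/t7b.png

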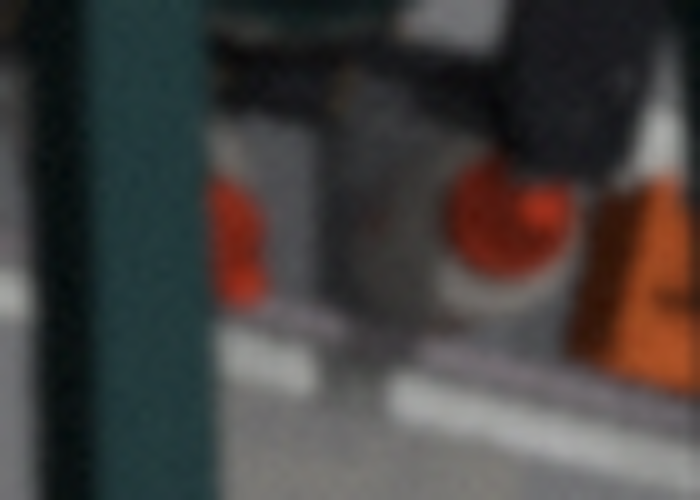

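```bash
python3 - <<'E'
from h import *
for p in((269,236.5),(275.5,235)):
  for z in(.008,.015,.025): print(p,z,lane(onz('side',p,z)).round(4))
for l in([.0255,.0435,.02],[.025,.033,.018],[.025,.053,.018]): print(l,((proj('side',world(l))-[235,190])*10).round())
E
```

```text
(269, 236.5) 0.008 [0.0094 0.0345 0.    ]
(269, 236.5) 0.015 [0.0112 0.0256 0.007 ]
(269, 236.5) 0.025 [0.0138 0.0128 0.017 ]
(275.5, 235) 0.008 [0.0238 0.0441 0.    ]
(275.5, 235) 0.015 [0.0255 0.035  0.007 ]
(275.5, 235) 0.025 [0.0278 0.0221 0.017 ]
[0.0255, 0.0435, 0.02] [[413. 387.]]
[0.025, 0.033, 0.018] [[402. 419.]]
[0.025, 0.053, 0.018] [[418. 371.]]
```

The push met the underside of the base, so the bottle swung sideways instead of rising: nozzle near lane (−33, 17) mm, leaning about 35°. I'll retract and look again.

```bash
python3 -m creep '[{"slide":[0,0,10],"roll":0,"grip":0.79},{"slide":[0,0,25],"roll":0,"grip":0.79},{"slide":[0,-40,25],"roll":0,"grip":0.79},{"slide":[0,-80,25],"roll":0,"grip":0.79},{"slide":[0,-120,25],"roll":0,"grip":0.6},{"slide":[-30,-140,60],"roll":0,"grip":0.36},{"slide":[-70,-140,60],"roll":0,"grip":0.36},{"slide":[-110,-140,60],"roll":0,"grip":0.36},{"slide":[-110,-140,60],"roll":0,"grip":0.36}]'
python3 - <<'E'
from h import *
save('side','s8',(185,125,345,310),4);save('top','t8',(215,125,410,285),4)
E
```

```text
time: 8.2
tool_pos: [0.653, 0.1589, 0.1654]
ee_rot: [-1.57, 0.004, -1.803]
wrist_force: [-1.3, -0.4, -0.1]
width: 0.0496
```

View pics/s8.png

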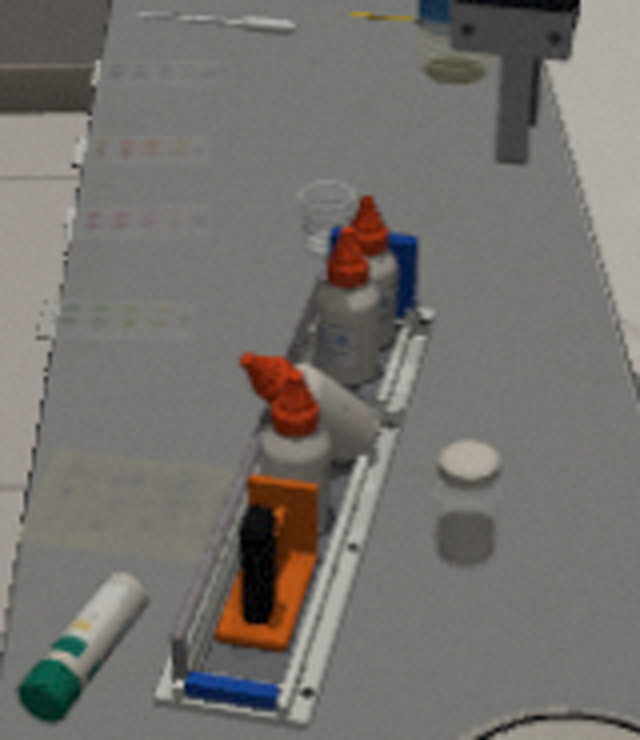

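View pics/t8.png

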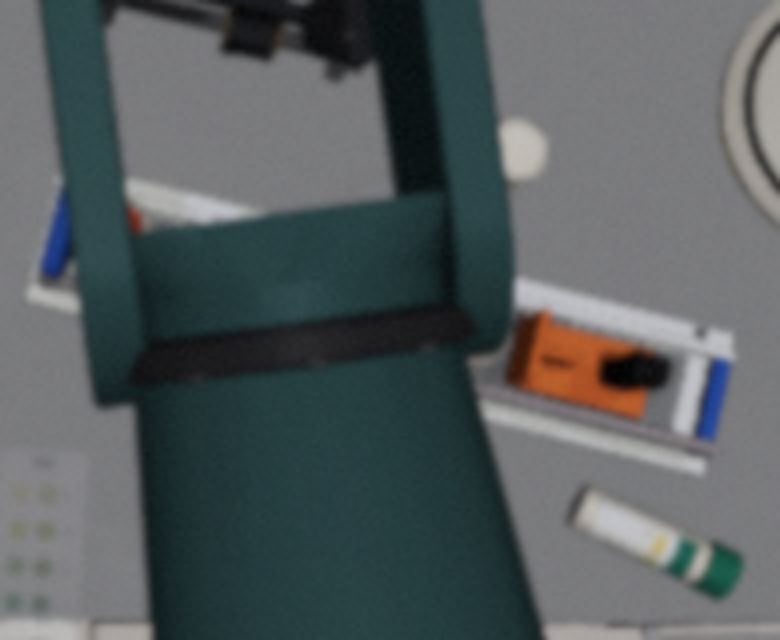

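```bash
python3 -m creep '[{"slide":[0,-60,-60],"roll":0,"grip":0.36},{"slide":[75,-90,-310],"roll":0,"grip":0.36},{"slide":[75,-90,-310],"roll":0,"grip":0.36},{"slide":[75,-90,-310],"roll":0,"grip":0.36},{"slide":[75,-90,-310],"roll":0,"grip":0.36},{"slide":[75,-90,-310],"roll":0,"grip":0.36},{"slide":[75,-90,-310],"roll":0,"grip":0.36},{"slide":[75,-90,-310],"roll":0,"grip":0.36},{"slide":[75,-90,-310],"roll":0,"grip":0.36}]'
python3 - <<'E'
from h import *
save('side','s9',(235,190,295,250),10);save('top','t9',(215,125,410,285),4)
E
```

```text
time: 9.05
tool_pos: [0.3284, 0.1517, 0.2582]
ee_rot: [-1.567, 0.002, -1.809]
wrist_force: [0.5, -0.3, 1.2]
width: 0.0601
```

View pics/s9.png

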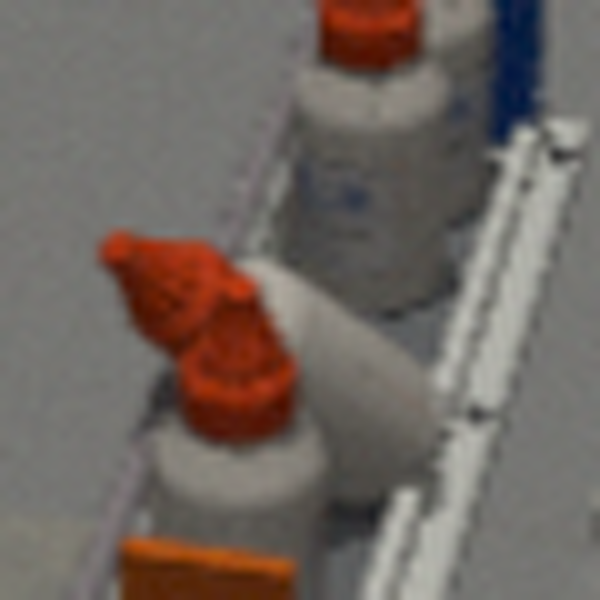

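View pics/t9.png

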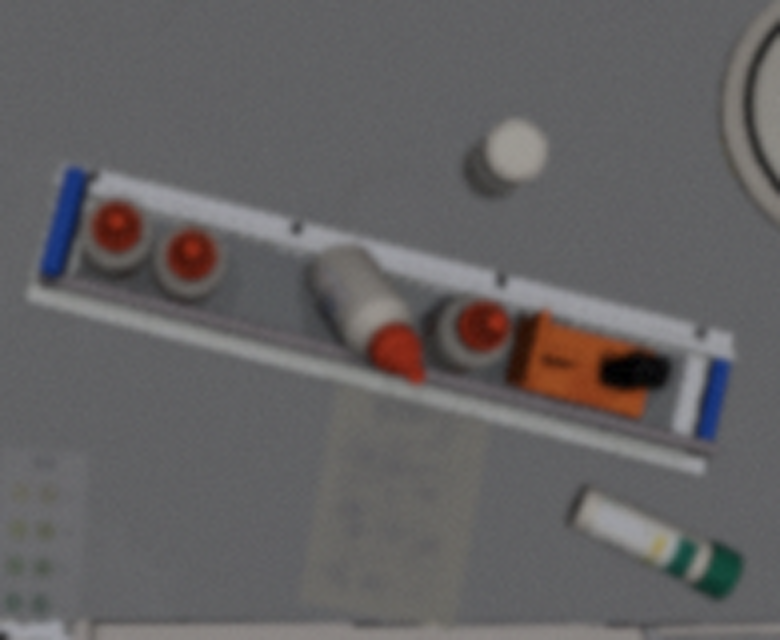

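```bash
python3 - <<'E'
from h import *
f=lambda u,v:(215+u/4-.375,125+v/4-.375)
g=lambda u,v:(235+u/10-.45,190+v/10-.45)
t,e=tri(g(116,248),f(418,378));c,e2=tri(g(255,330),f(363,318)) # tip ; shoulder/body
print(lane(t).round(4),e,lane(c).round(4),e2)
print('rear base edge',lane(onz('top',f(335,252),.03)).round(4), lane(onz('top',f(335,252),.04)).round(4))
# axis centreline top: cap (395,345) z~.065 ; body mid (350,290) z~.04
b=lane(onz('top',f(352,290),.05));print(b.round(4))
rows(world([0,.04,.2]))
E
```

```text
[-0.0361 -0.0108  0.09  ] 0.00035187858611379944 [-0.0092  0.0192  0.0502] 0.0012486436774185007
rear base edge [0.0266 0.04   0.022 ] [0.0251 0.0409 0.032 ]
[0.0057 0.0278 0.042 ]
slide [ 36.7  49.6 216.3] yaw -103.7 want -103.7 tcp lane [-216.5   76.6  248.7] F [0.6 0.  0.3] w 0.06023154442699976 9.15
```

The lean is still about 41°, but the direction has swung about 39° towards bottle c: nozzle at lane (−36, −11, 90) mm, with the cap at top-picture zoom pixel (400,350). I'll straddle the cap with the fingers, carry it back to square, then slide the cage down onto the body and grip.

```bash
python3 - <<'E'
from h import *
rows(world([-.040,.006,.14]));rows(world([-.040,.006,.055]))
E
```

```text
slide [ 70.7 109.3 176.1] yaw -103.7 want -103.7 tcp lane [-216.5   76.6  248.7] F [0.6 0.  0.3] w 0.06023154442699976 9.15
slide [ 70.9 194.3 175.7] yaw -103.7 want -103.7 tcp lane [-216.5   76.6  248.7] F [0.6 0.  0.3] w 0.06023154442699976 9.15
```

```bash
python3 -m creep '[{"slide":[71,109,176],"roll":0,"grip":0.36},{"slide":[71,109,176],"roll":0,"grip":0.36},{"slide":[71,109,176],"roll":0,"grip":0.36},{"slide":[71,109,176],"roll":0,"grip":0.36},{"slide":[71,109,176],"roll":0,"grip":0.36},{"slide":[71,109,176],"roll":0,"grip":0.36},{"slide":[71,109,176],"roll":0,"grip":0.36},{"slide":[71,130,176],"roll":0,"grip":0.36},{"slide":[71,150,176],"roll":0,"grip":0.36},{"slide":[71,170,176],"roll":0,"grip":0.36},{"slide":[71,185,176],"roll":0,"grip":0.36},{"slide":[71,192,176],"roll":0,"grip":0.36},{"slide":[71,192,176],"roll":0,"grip":0.36}]'
python3 - <<'E'
from h import *
rows(world([-.040,.036,.055]))
save('side','s10',(185,125,345,310),4);save('top','t10',(215,125,410,285),4)
E
```

```text
time: 10.23
tool_pos: [0.4852, 0.0426, 0.0621]
ee_rot: [-1.574, -0.001, -1.809]
wrist_force: [-1.6, -0.1, 0.4]
width: 0.0603
slide [-29.3  -0.9   1.6] yaw -103.63 want -103.7 tcp lane [-41.6   6.7  54.1] F [-1.6 -0.1  0.4] w 0.060275544183244406 10.2333
```

View pics/s10.png

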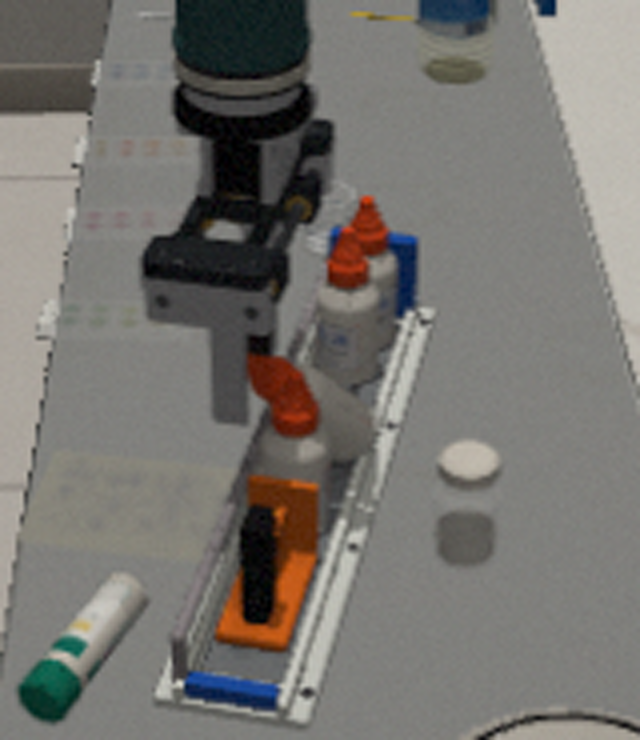

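View pics/t10.png

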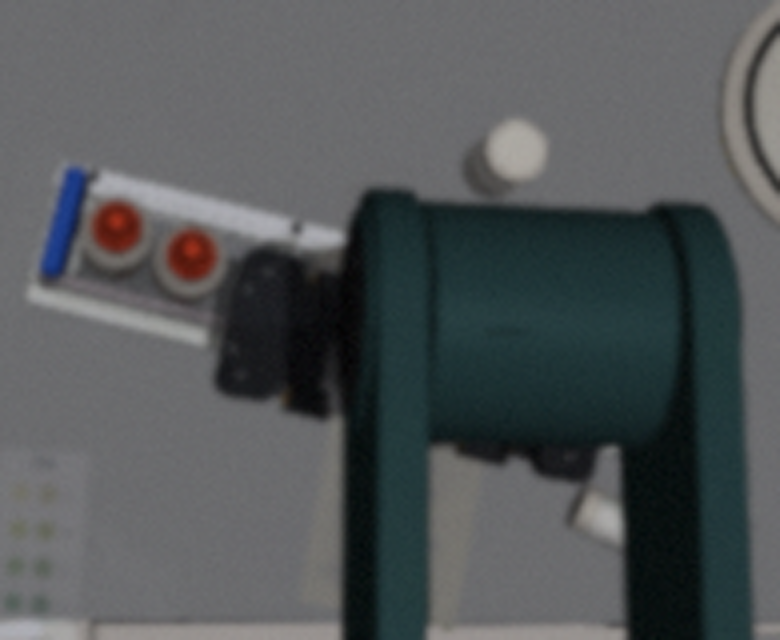

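```bash
python3 -m creep '[{"slide":[-4,0,1],"roll":0,"grip":0.4},{"slide":[-8,0,1],"roll":0,"grip":0.45},{"slide":[-12,0,1],"roll":0,"grip":0.5},{"slide":[-16,0,1],"roll":0,"grip":0.55},{"slide":[-20,0,1],"roll":0,"grip":0.57},{"slide":[-24,0,1],"roll":0,"grip":0.57},{"slide":[-28,0,1],"roll":0,"grip":0.57},{"slide":[-32,0,1],"roll":0,"grip":0.57},{"slide":[-35,0,1],"roll":0,"grip":0.57},{"slide":[-35,0,1],"roll":0,"grip":0.57}]'
python3 - <<'E'
from h import *
rows(world([-.007,.038,.033]))
save('side','s11',(185,125,345,310),4);save('side','s11b',(225,180,290,245),10)
E
```

```text
time: 11.17
tool_pos: [0.4958, 0.0766, 0.0634]
ee_rot: [-1.571, 0.0, -1.808]
wrist_force: [0.0, 0.5, 1.2]
width: 0.0408
slide [ 4.3 22.4 32.3] yaw -103.62 want -103.7 tcp lane [-39.3  42.2  55.4] F [0.  0.5 1.2] w 0.040776153447730695 11.1667
```

View pics/s11b.png

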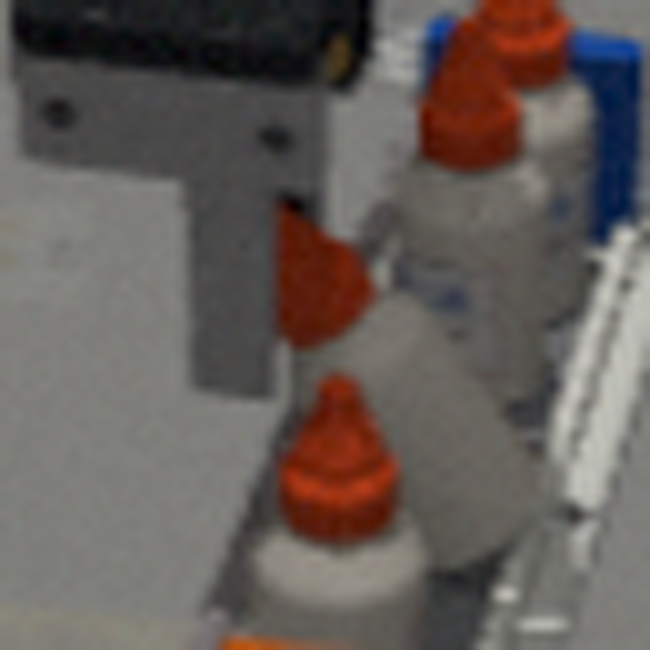

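```bash
python3 -m creep '[{"slide":[0,0,0],"roll":0,"grip":0.5},{"slide":[1,0,4],"roll":0,"grip":0.45},{"slide":[2,0,10],"roll":0,"grip":0.43},{"slide":[3,2,16],"roll":0,"grip":0.43},{"slide":[4,6,22],"roll":0,"grip":0.43},{"slide":[4,12,28],"roll":0,"grip":0.43},{"slide":[4,18,32],"roll":0,"grip":0.43},{"slide":[4,22,32],"roll":0,"grip":0.43},{"slide":[4,22,32],"roll":0,"grip":0.43}]'
python3 - <<'E'
from h import *
rows(world([-.007,.038,.033]))
save('side','s12',(225,180,290,245),10)
E
```

```text
time: 12.02
tool_pos: [0.5249, 0.0645, 0.0396]
ee_rot: [-1.574, -0.001, -1.809]
wrist_force: [-0.1, -0.8, -0.7]
width: 0.0536
slide [-0.7 -1.4  1.1] yaw -103.67 want -103.7 tcp lane [-8.1 37.3 31.6] F [-0.1 -0.8 -0.7] w 0.05364283375569578 12.0167
```

View pics/s12.png

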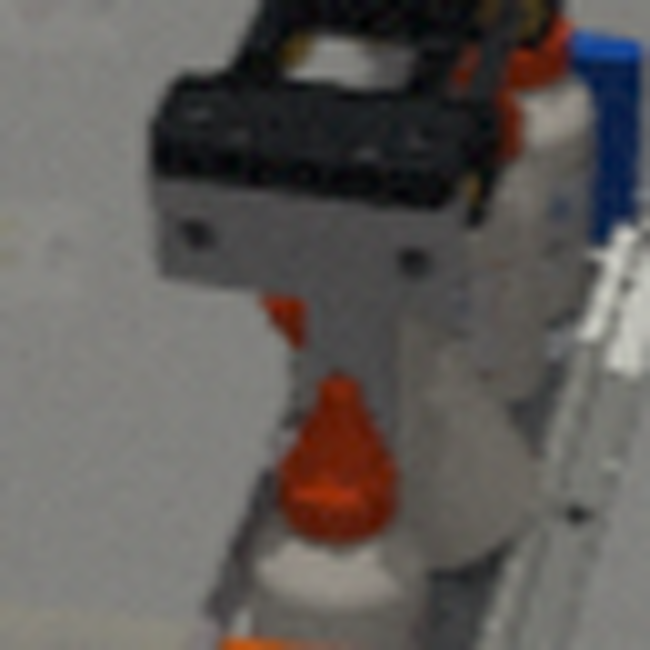

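```bash
python3 -m creep '[{"slide":[0,0,0],"roll":0,"grip":0.6},{"slide":[0,0,0],"roll":0,"grip":0.6},{"slide":[0,0,0],"roll":0,"grip":0.6},{"slide":[0,0,0],"roll":0,"grip":0.6},{"slide":[0,-8,0],"roll":0,"grip":0.6},{"slide":[0,-25,0],"roll":0,"grip":0.6},{"slide":[0,-50,0],"roll":0,"grip":0.6},{"slide":[0,-75,0],"roll":0,"grip":0.6},{"slide":[0,-90,0],"roll":0,"grip":0.6},{"slide":[0,-90,0],"roll":0,"grip":0.6}]'
python3 - <<'E'
from h import *
rows(world([-.007,.038,.033]))
save('side','s13',(185,125,345,310),4)
E
```

```text
time: 12.9
tool_pos: [0.5286, 0.0646, 0.1369]
ee_rot: [-1.562, 0.002, -1.809]
wrist_force: [1.3, 0.3, -0.0]
width: 0.0415
slide [ 0.6 95.8 -3.3] yaw -103.65 want -103.7 tcp lane [ -4.6  38.3 128.9] F [ 1.3  0.3 -0. ] w 0.041508354433055276 12.9
```

View pics/s13.png

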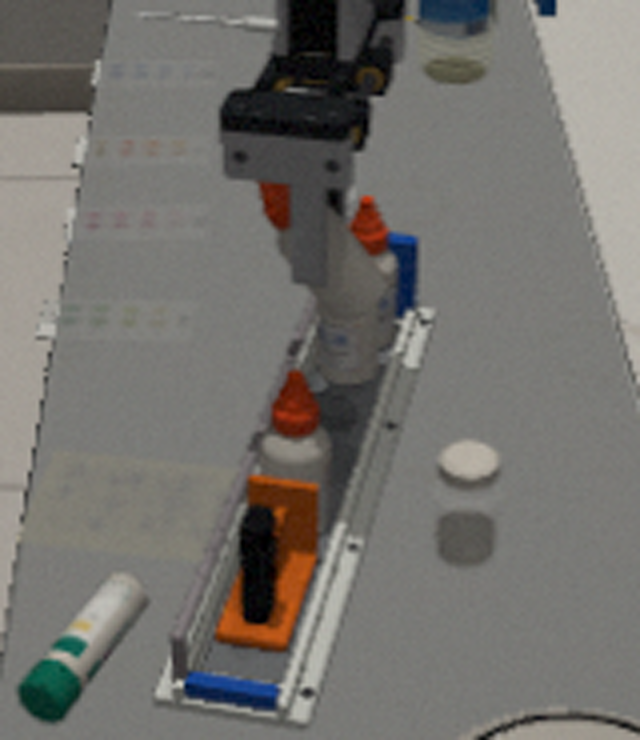

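```bash
python3 - <<'E'
from h import *
save('side','s13b',(235,160,295,230),10);save('top','t13',(215,125,410,285),4)
E
```

```text
(no output)
```

View pics/s13b.png

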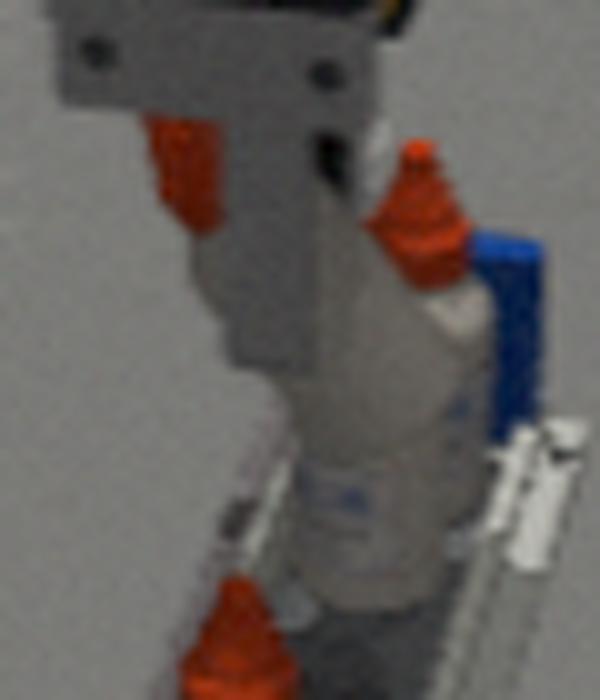

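View pics/t13.png

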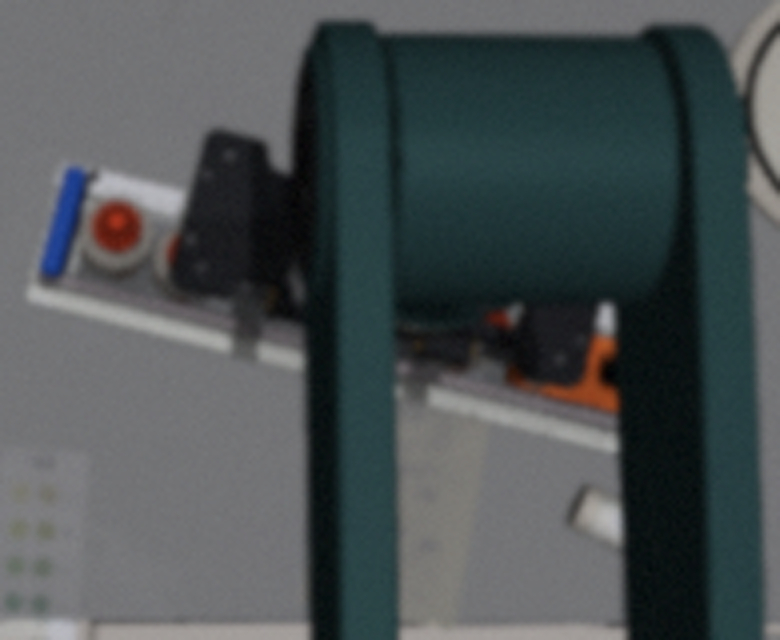

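```bash
python3 - <<'E'
from h import *
P=np.array([-.0046,.038,.1289+.019])
for th in(25,32,40):
  for s in(.045,.052,.06):
    a=np.deg2rad(th);ax=np.array([-np.sin(a),0,np.cos(a)]);n=np.array([np.cos(a),0,np.sin(a)])
    b=P-s*ax
    pts=[b-.02*n,b+.02*n,b+.076*ax-.0135*n,b+.107*ax]
    print(th,s,*[((proj('side',world(q))[0]-[235,160])*10).round() for q in pts])
E
```

```text
25 0.045 [294. 416.] [447. 374.] [185. 140.] [180.  10.]
25 0.052 [306. 440.] [459. 399.] [197. 166.] [193.  36.]
25 0.06 [320. 467.] [472. 427.] [212. 194.] [208.  66.]
32 0.045 [319. 417.] [463. 359.] [174. 151.] [152.  21.]
32 0.052 [334. 440.] [478. 383.] [190. 175.] [168.  45.]
32 0.06 [351. 466.] [495. 409.] [208. 203.] [186.  74.]
40 0.045 [347. 416.] [478. 339.] [164. 165.] [122.  37.]
40 0.052 [365. 437.] [497. 361.] [183. 188.] [141.  60.]
40 0.06 [386. 462.] [518. 386.] [205. 213.] [163.  86.]
```

```bash
python3 -m creep '[{"slide":[0,0,-30],"roll":0,"grip":0.6},{"slide":[0,0,-60],"roll":0,"grip":0.6},{"slide":[0,0,-88],"roll":0,"grip":0.6},{"slide":[0,20,-88],"roll":0,"grip":0.6},{"slide":[0,45,-88],"roll":0,"grip":0.6},{"slide":[0,66,-88],"roll":0,"grip":0.6},{"slide":[0,71,-88],"roll":0,"grip":0.6},{"slide":[0,71,-88],"roll":0,"grip":0.6}]'
python3 - <<'E'
from h import *
rows(world([-.053,.038,.055]))
save('side','s14',(185,125,345,310),4);save('side','s14b',(215,170,285,240),10)
E
```

```text
time: 13.72
tool_pos: [0.4375, 0.0851, 0.0572]
ee_rot: [-1.578, -0.002, -1.809]
wrist_force: [-0.1, 0.5, -0.5]
width: 0.0417
slide [-1.3 -6.2 44.9] yaw -103.65 want -103.7 tcp lane [-97.9  36.7  49.2] F [-0.1  0.5 -0.5] w 0.0416517080622013 13.7167
```

View pics/s14b.png

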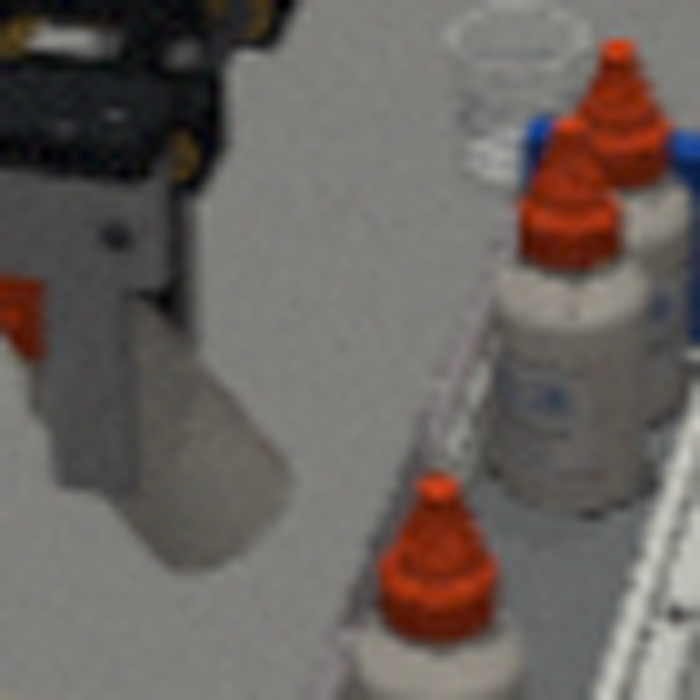

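```bash
cat >> h.py <<'E'
def ony(p,y):  # side ray with lane plane y
    o,d=ray('side',p);k=(y-(o[:2]-C)@EY)/(d[:2]@EY);return lane(o+d*k)
E
python3 - <<'E'
from h import *
g=lambda u,v:(215+u/10-.45,170+v/10-.45)
for p in((185,578),(292,478),(40,395)): print(ony(g(*p),.037).round(4))
E
```

```text
[-0.0827  0.037   0.0109]
[-0.0546  0.037   0.0458]
[-0.1181  0.037   0.0605]
```

```bash
python3 -m creep '[{"slide":[0,5,2],"roll":0,"grip":0.6},{"slide":[0,11,6],"roll":0,"grip":0.6},{"slide":[0,11,12],"roll":0,"grip":0.6},{"slide":[0,11,17],"roll":0,"grip":0.6},{"slide":[0,11,20],"roll":0,"grip":0.6},{"slide":[0,11,23],"roll":0,"grip":0.6},{"slide":[0,11,26],"roll":0,"grip":0.6},{"slide":[0,11,29],"roll":0,"grip":0.6},{"slide":[0,11,32],"roll":0,"grip":0.6},{"slide":[0,11,32],"roll":0,"grip":0.6}]'
python3 - <<'E'
from h import *
rows(world([-.053,.038,.039]))
save('side','s15b',(215,170,285,240),10)
E
```

```text
time: 14.65
tool_pos: [0.4704, 0.078, 0.0487]
ee_rot: [-1.574, -0.0, -1.809]
wrist_force: [-2.0, 0.7, -1.4]
width: 0.0414
slide [-0.4  1.7 11.3] yaw -103.65 want -103.7 tcp lane [-64.3  37.5  40.7] F [-2.   0.7 -1.4] w 0.041434083427745565 14.65
```

View pics/s15b.png

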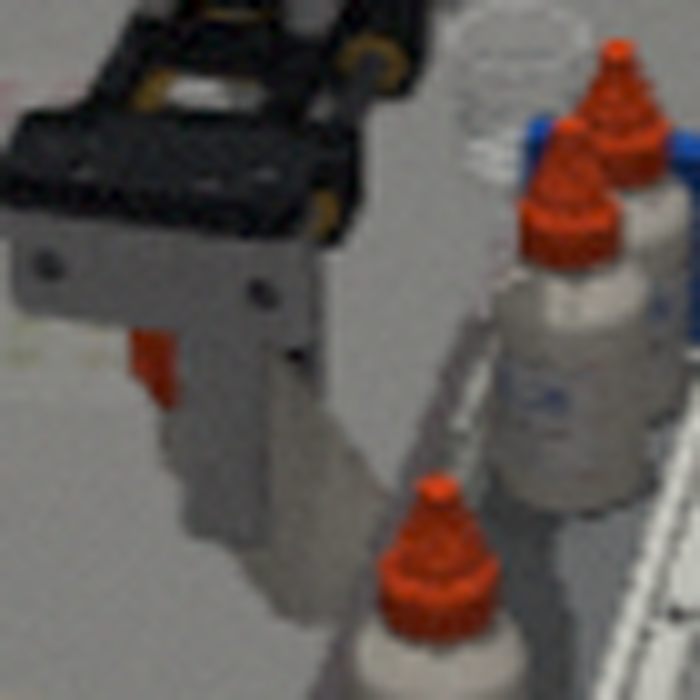

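```bash
python3 -m creep '[{"slide":[0,0,3],"roll":0,"grip":0.6},{"slide":[0,0,6],"roll":0,"grip":0.6},{"slide":[0,0,9],"roll":0,"grip":0.6},{"slide":[0,0,12],"roll":0,"grip":0.6},{"slide":[0,0,12],"roll":0,"grip":0.6}]'
python3 - <<'E'
from h import *
rows(world([-.053,.038,.039]))
save('side','s16b',(215,170,285,240),10)
E
```

```text
time: 15.12
tool_pos: [0.4785, 0.0771, 0.0481]
ee_rot: [-1.583, 0.001, -1.808]
wrist_force: [-10.7, 4.3, 1.7]
width: 0.0404
slide [0.6 1.  3.2] yaw -103.61 want -103.7 tcp lane [-56.2  38.5  40.1] F [-10.7   4.3   1.7] w 0.040365342136849953 15.1167
```

View pics/s16b.png

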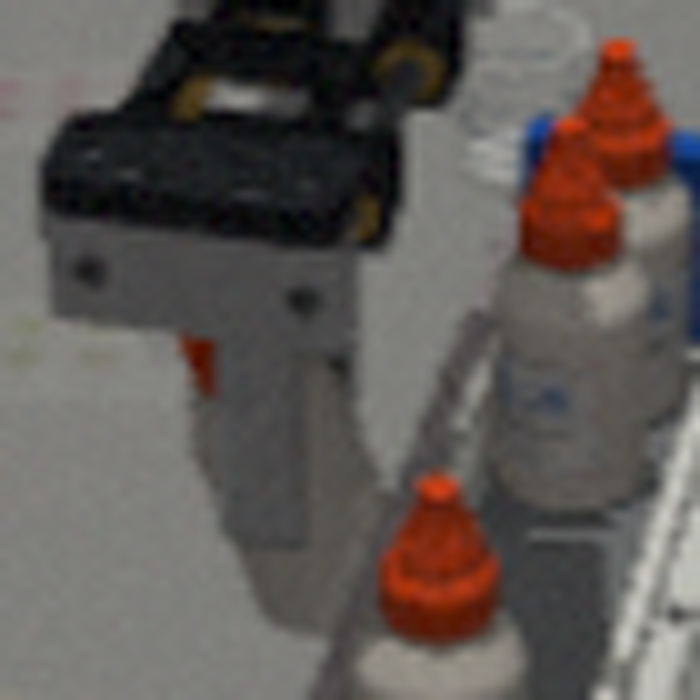

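```bash
python3 -m creep '[{"slide":[0,0,3],"roll":0,"grip":0.6},{"slide":[0,0,6],"roll":0,"grip":0.6},{"slide":[0,0,9],"roll":0,"grip":0.6},{"slide":[0,0,10],"roll":0,"grip":0.6},{"slide":[0,0,10],"roll":0,"grip":0.6}]'
python3 - <<'E'
from h import *
rows(world([-.053,.038,.039]))
save('side','s17b',(215,170,285,240),10)
E
```

```text
time: 15.58
tool_pos: [0.4827, 0.0758, 0.0468]
ee_rot: [-1.596, 0.0, -1.808]
wrist_force: [-20.2, 7.1, 7.3]
width: 0.0394
slide [ 0.3 -0.1 -1.2] yaw -103.59 want -103.7 tcp lane [-51.8  38.3  38.8] F [-20.2   7.1   7.3] w 0.03940180079254235 15.5833
```

View pics/s17b.png

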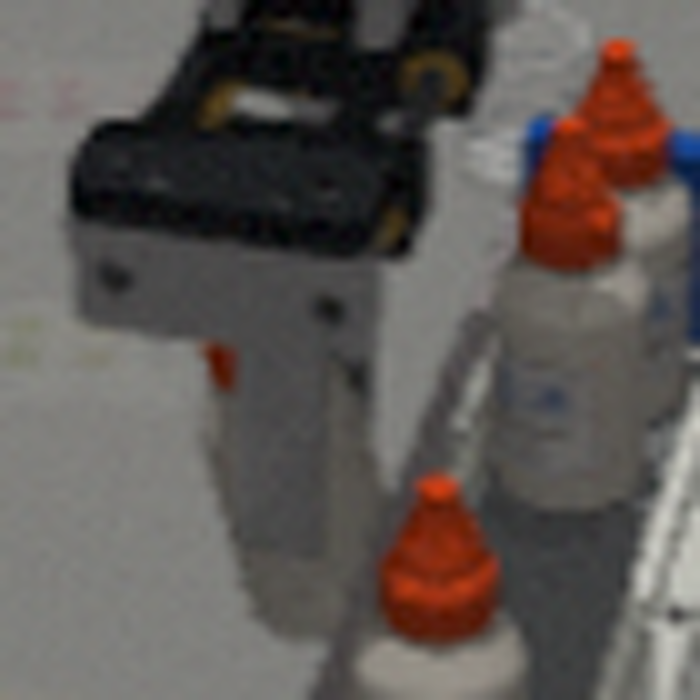

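```bash
python3 -m creep '[{"slide":[0,0,3],"roll":0,"grip":0.6},{"slide":[0,0,6],"roll":0,"grip":0.6},{"slide":[0,0,6],"roll":0,"grip":0.6},{"slide":[0,0,-4],"roll":0,"grip":0.6},{"slide":[0,0,-20],"roll":0,"grip":0.6},{"slide":[0,-5,-30],"roll":0,"grip":0.6},{"slide":[0,-5,-30],"roll":0,"grip":0.6},{"slide":[0,-5,-30],"roll":0,"grip":0.6}]'
python3 - <<'E'
from h import *
rows(world([-.005,.040,.033]))
save('side','s18b',(215,170,285,240),10)
E
```

```text
time: 16.3
tool_pos: [0.4651, 0.0796, 0.0554]
ee_rot: [-1.567, 0.001, -1.809]
wrist_force: [-0.5, 1.0, -0.3]
width: 0.0392
slide [-2.1 14.6 64.8] yaw -103.64 want -103.7 tcp lane [-69.9  37.8  47.4] F [-0.5  1.  -0.3] w 0.03924230953222165 16.3
```

View pics/s18b.png

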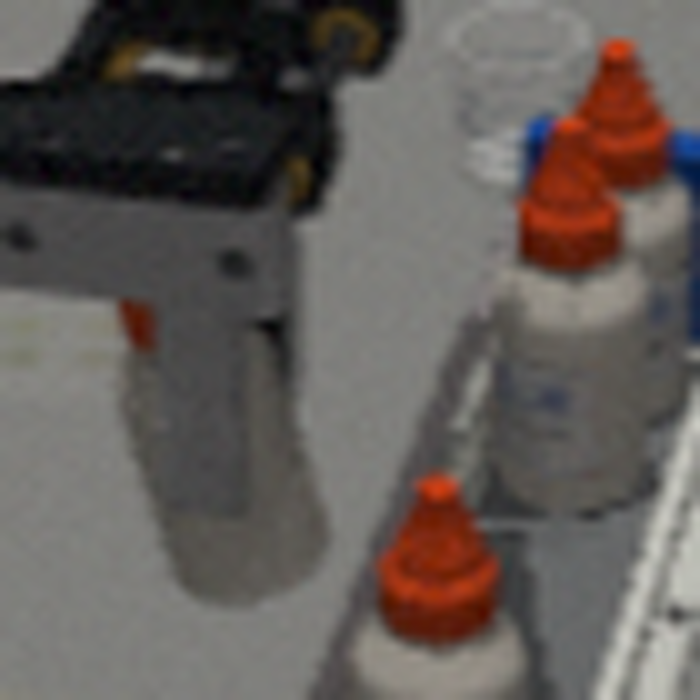

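```bash
python3 -m creep '[{"slide":[0,-20,0],"roll":0,"grip":0.6},{"slide":[-2,-45,0],"roll":0,"grip":0.6},{"slide":[-2,-48,20],"roll":0,"grip":0.6},{"slide":[-2,-48,45],"roll":0,"grip":0.6},{"slide":[-2,-48,64],"roll":0,"grip":0.6},{"slide":[-2,-48,64],"roll":0,"grip":0.6},{"slide":[-2,-35,64],"roll":0,"grip":0.6},{"slide":[-2,-20,64],"roll":0,"grip":0.6},{"slide":[-2,-5,64],"roll":0,"grip":0.6},{"slide":[-2,5,64],"roll":0,"grip":0.6},{"slide":[-2,12,64],"roll":0,"grip":0.6},{"slide":[-2,15,64],"roll":0,"grip":0.6},{"slide":[-2,15,64],"roll":0,"grip":0.6}]'
python3 - <<'E'
from h import *
rows(world([-.006,.040,.025]))
save('side','s19b',(225,170,295,240),10)
E
```

```text
time: 17.43
tool_pos: [0.5318, 0.0657, 0.0422]
ee_rot: [-1.558, 0.002, -1.81]
wrist_force: [7.8, -1.8, 0.7]
width: 0.0393
slide [ 0.1  9.1 -4.4] yaw -103.69 want -103.7 tcp lane [-1.7 40.1 34.2] F [ 7.8 -1.8  0.7] w 0.03927628783918481 17.4333
```

View pics/s19b.png

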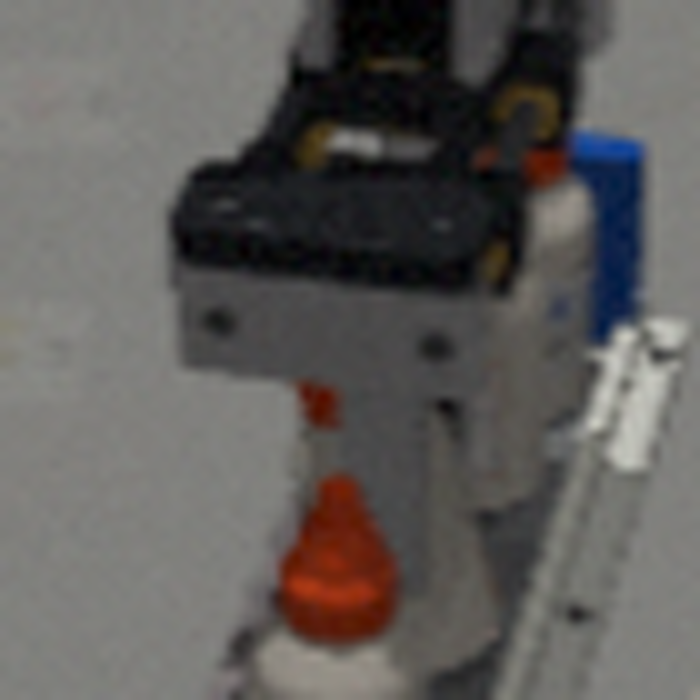

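```bash
python3 -m creep '[{"slide":[0,2,4],"roll":0,"grip":0.6},{"slide":[0,5,5],"roll":0,"grip":0.6},{"slide":[0,8,5],"roll":0,"grip":0.6},{"slide":[0,11,5],"roll":0,"grip":0.6},{"slide":[0,11,5],"roll":0,"grip":0.6}]'
python3 - <<'E'
from h import *
rows(world([-.006,.040,.025]))
save('side','s20b',(225,170,295,240),10)
E
```

```text
time: 17.9
tool_pos: [0.5386, 0.0645, 0.0372]
ee_rot: [-1.553, 0.003, -1.809]
wrist_force: [1.9, -1.4, 23.8]
width: 0.0393
slide [  0.6   4.  -11.2] yaw -103.66 want -103.7 tcp lane [ 5.2 40.6 29.2] F [ 1.9 -1.4 23.8] w 0.039292858238857115 17.9
```

View pics/s20b.png

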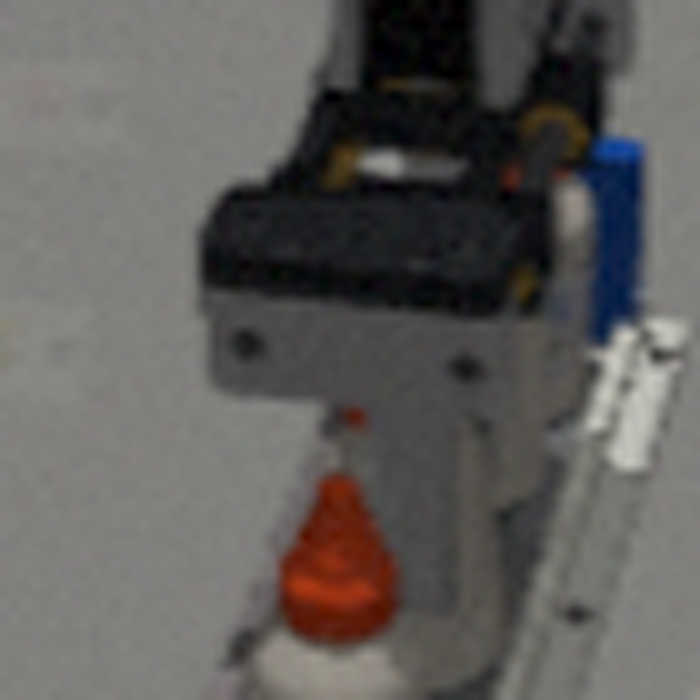

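```bash
python3 -m creep '[{"slide":[0,-5,0],"roll":0,"grip":0.6},{"slide":[0,-6,-3],"roll":0,"grip":0.6},{"slide":[0,-6,-6],"roll":0,"grip":0.6},{"slide":[0,-3,-6],"roll":0,"grip":0.6},{"slide":[0,-1,-6],"roll":0,"grip":0.6},{"slide":[0,-1,-6],"roll":0,"grip":0.6}]'
python3 - <<'E'
from h import *
rows(world([-.002,.040,.025]))
save('side','s21b',(225,170,295,240),10)
E
```

```text
time: 18.45
tool_pos: [0.5334, 0.0654, 0.0372]
ee_rot: [-1.551, 0.002, -1.809]
wrist_force: [6.0, -2.9, 21.2]
width: 0.0392
slide [ 0.2  4.2 -1.9] yaw -103.67 want -103.7 tcp lane [-0.2 40.2 29.2] F [ 6.  -2.9 21.2] w 0.03916516658710627 18.45
```

View pics/s21b.png

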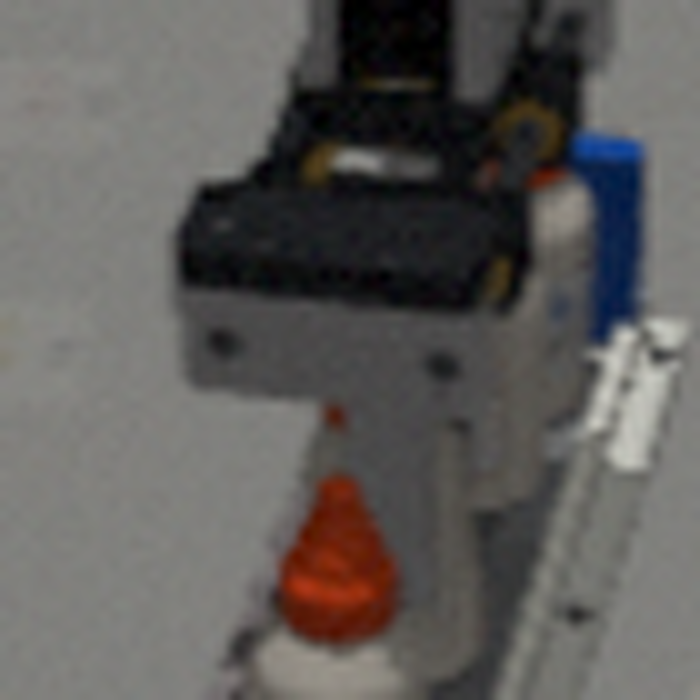

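```bash
python3 -m creep '[{"slide":[0,-3,1],"roll":0,"grip":0.6},{"slide":[0,-3,1],"roll":0,"grip":0.6},{"slide":[0,-3,1],"roll":0,"grip":0.55},{"slide":[0,-3,1],"roll":0,"grip":0.5},{"slide":[0,-3,1],"roll":0,"grip":0.45},{"slide":[0,-3,1],"roll":0,"grip":0.4},{"slide":[0,-3,1],"roll":0,"grip":0.38},{"slide":[0,-3,1],"roll":0,"grip":0.38}]'
python3 - <<'E'
from h import *
rows(world([-.002,.040,.025]))
save('side','s22b',(225,170,295,240),10)
E
```

```text
time: 19.17
tool_pos: [0.5254, 0.0666, 0.0314]
ee_rot: [-1.573, -0.001, -1.809]
wrist_force: [0.8, -0.5, -0.2]
width: 0.0579
slide [-0.5 -1.6  6.2] yaw -103.65 want -103.7 tcp lane [-8.2 39.5 23.4] F [ 0.8 -0.5 -0.2] w 0.05794381999842868 19.1667
```

View pics/s22b.png

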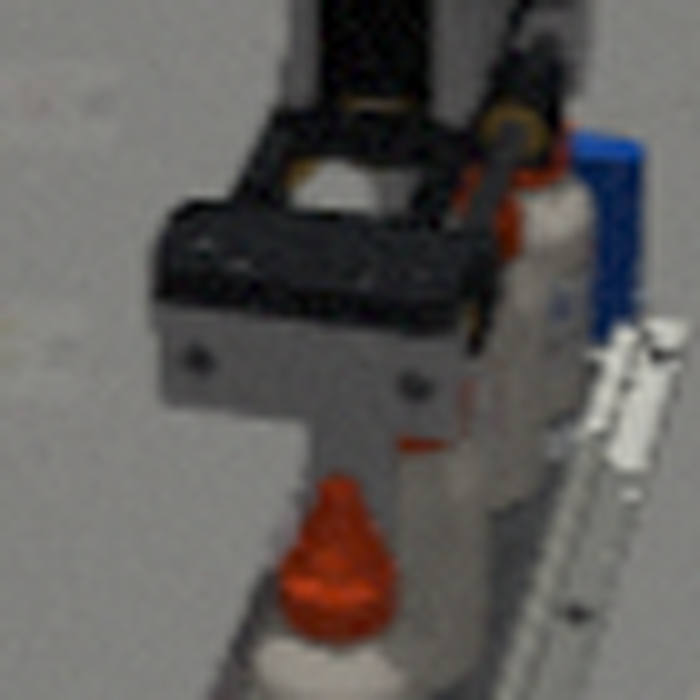

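```bash
python3 -m creep '[{"slide":[0,-10,0],"roll":0,"grip":0.38},{"slide":[0,-25,0],"roll":0,"grip":0.38},{"slide":[0,-45,0],"roll":0,"grip":0.38},{"slide":[0,-75,0],"roll":0,"grip":0.38},{"slide":[0,-105,0],"roll":0,"grip":0.38},{"slide":[0,-135,0],"roll":0,"grip":0.38},{"slide":[40,-135,-30],"roll":0,"grip":0.38},{"slide":[80,-135,-60],"roll":0,"grip":0.38},{"slide":[110,-135,-100],"roll":0,"grip":0.38},{"slide":[110,-135,-140],"roll":0,"grip":0.38},{"slide":[110,-135,-180],"roll":0,"grip":0.38},{"slide":[110,-135,-180],"roll":0,"grip":0.38}]'
python3 - <<'E'
from h import *
rows(world([-.002,.040,.025]))
save('side','s23',(185,125,345,310),4);save('top','t23',(215,125,410,285),4)
E
```

```text
time: 20.22
tool_pos: [0.3218, 0.0023, 0.1679]
ee_rot: [-1.571, -0.0, -1.81]
wrist_force: [0.2, -0.7, 0.3]
width: 0.0585
slide [-111.3  134.9  188.7] yaw -103.73 want -103.7 tcp lane [-190.8  -71.2  159.9] F [ 0.2 -0.7  0.3] w 0.05849265211293257 20.2167
```

View pics/s23.png

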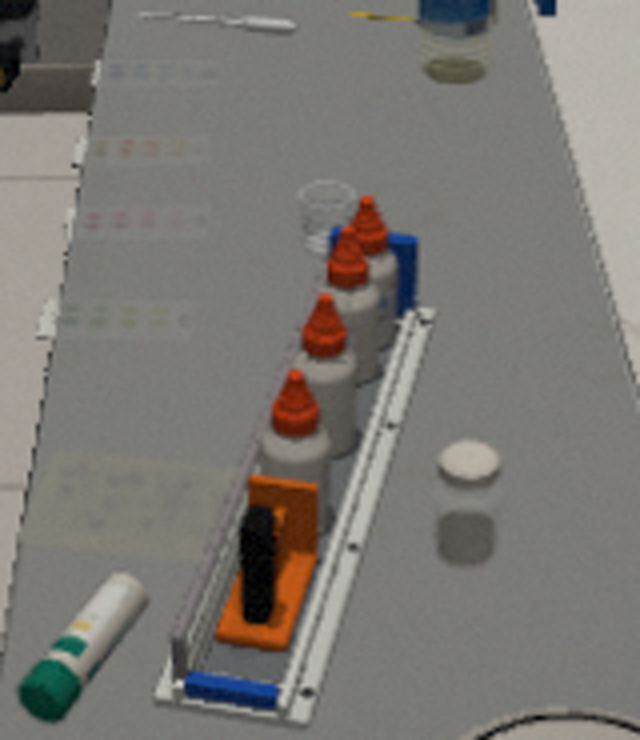

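View pics/t23.png

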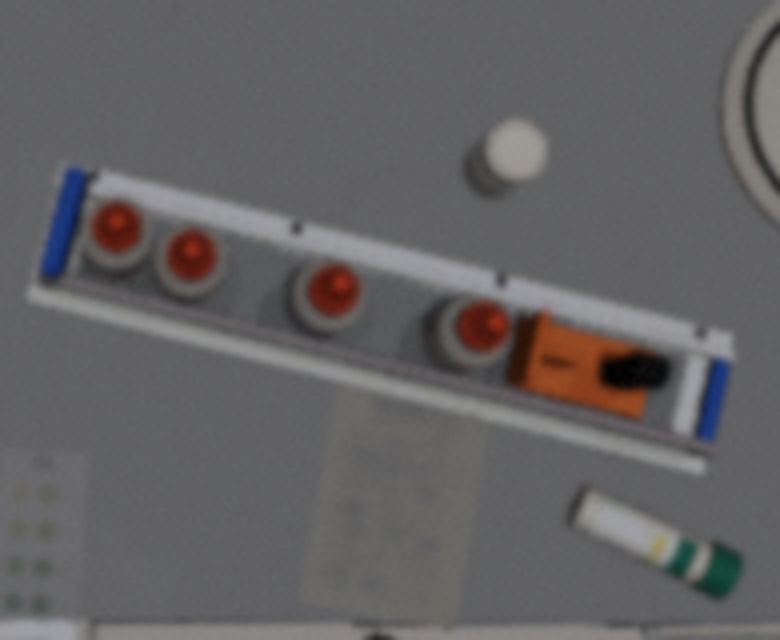

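The tipped bottle now stands upright in its gap: top-picture cap at zoom (335,290), and vertical in the side view. Next is the follower.

```bash
python3 - <<'E'
from h import *
im=snapshot('top');b=(215,155,410,240)
for c,_ in blobs(im,b,(0,140,60),(9,255,255),60): print(c,lane(onz('top',c,.1)).round(4))
for c,_ in blobs(im,(360,205,390,230),(0,0,0),(179,255,45),30): print('grip',c,_,lane(onz('top',c,.08)).round(4))
rows(world([-.001,-.123,.12]));rows(world([-.001,-.123,.047]))
E
```

```text
[243.9 181.4] [1.000e-04 1.579e-01 9.200e-02]
[262.3 188.3] [-0.0042  0.1177  0.092 ]
[298.2 197.1] [-0.0032  0.0419  0.092 ]
[335.4 206.1] [-0.002 -0.037  0.092]
[361.6 220.3] [-0.0169 -0.0968  0.092 ]
grip [373.7 217.5] [366, 213, 16, 9, 118] [-0.0024 -0.1259  0.072 ]
slide [ 52.6  41.3 186. ] yaw -103.67 want -103.7 tcp lane [-187.2  -70.5  160.6] F [ 0.6 -0.   1.4] w 0.05820863578813513 20.3667
slide [ 52.6 114.3 185.8] yaw -103.67 want -103.7 tcp lane [-187.2  -70.5  160.6] F [ 0.6 -0.   1.4] w 0.05820863578813513 20.3667
```

```bash
python3 -m creep '[{"slide":[52,40,186],"roll":0,"grip":0.38},{"slide":[52,40,186],"roll":0,"grip":0.38},{"slide":[52,40,186],"roll":0,"grip":0.38},{"slide":[52,40,186],"roll":0,"grip":0.38},{"slide":[52,40,186],"roll":0,"grip":0.38},{"slide":[52,40,186],"roll":0,"grip":0.38},{"slide":[52,60,186],"roll":0,"grip":0.38},{"slide":[52,80,186],"roll":0,"grip":0.38},{"slide":[52,100,186],"roll":0,"grip":0.38},{"slide":[52,113,186],"roll":0,"grip":0.38},{"slide":[52,113,186],"roll":0,"grip":0.38},{"slide":[52,113,186],"roll":0,"grip":0.38}]'
python3 - <<'E'
from h import *
rows(world([-.001,-.123,.047]))
save('side','s24',(185,125,345,310),4)
E
```

```text
time: 21.37
tool_pos: [0.4939, -0.092, 0.0539]
ee_rot: [-1.573, 0.0, -1.809]
wrist_force: [1.0, -0.4, 0.2]
width: 0.0584
slide [ 0.9 -1.1  0.2] yaw -103.63 want -103.7 tcp lane [  -1.2 -122.1   45.9] F [ 1.  -0.4  0.2] w 0.05840238239791063 21.3667
```

View pics/s24.png

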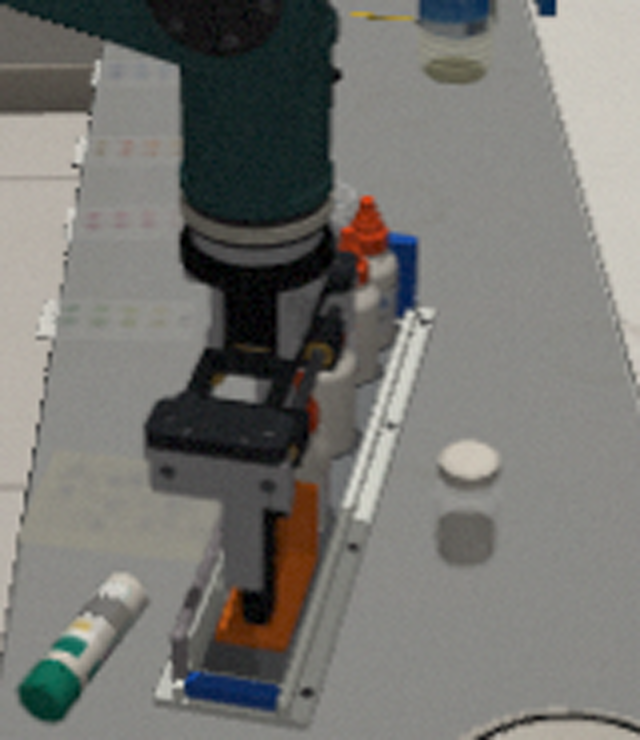

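```bash
python3 -m creep '[{"slide":[0,0,0],"roll":0,"grip":0.6},{"slide":[0,0,0],"roll":0,"grip":0.8},{"slide":[0,0,0],"roll":0,"grip":0.8},{"slide":[0,0,0],"roll":0,"grip":0.8},{"slide":[0,0,0],"roll":0,"grip":0.8},{"slide":[-2,0,0],"roll":0,"grip":0.8},{"slide":[-5,0,0],"roll":0,"grip":0.8},{"slide":[-8,0,0],"roll":0,"grip":0.8},{"slide":[-11,0,0],"roll":0,"grip":0.8},{"slide":[-14,0,0],"roll":0,"grip":0.8},{"slide":[-17,0,0],"roll":0,"grip":0.8},{"slide":[-20,0,0],"roll":0,"grip":0.8},{"slide":[-23,0,0],"roll":0,"grip":0.8},{"slide":[-26,0,0],"roll":0,"grip":0.8},{"slide":[-29,0,0],"roll":0,"grip":0.8},{"slide":[-32,0,0],"roll":0,"grip":0.8},{"slide":[-35,0,0],"roll":0,"grip":0.8},{"slide":[-35,0,0],"roll":0,"grip":0.8}]'
python3 - <<'E'
from h import *
rows(world([-.001,-.123,.047]))
save('side','s25',(185,125,345,310),4)
E
```

```text
time: 22.92
tool_pos: [0.5032, -0.0576, 0.0553]
ee_rot: [-1.569, 0.0, -1.809]
wrist_force: [0.8, -0.7, 5.1]
width: 0.0219
slide [36.5  0.3 -0.7] yaw -103.62 want -103.7 tcp lane [ -0.4 -86.5  47.3] F [ 0.8 -0.7  5.1] w 0.02190939488975067 22.9167
```

View pics/s25.png

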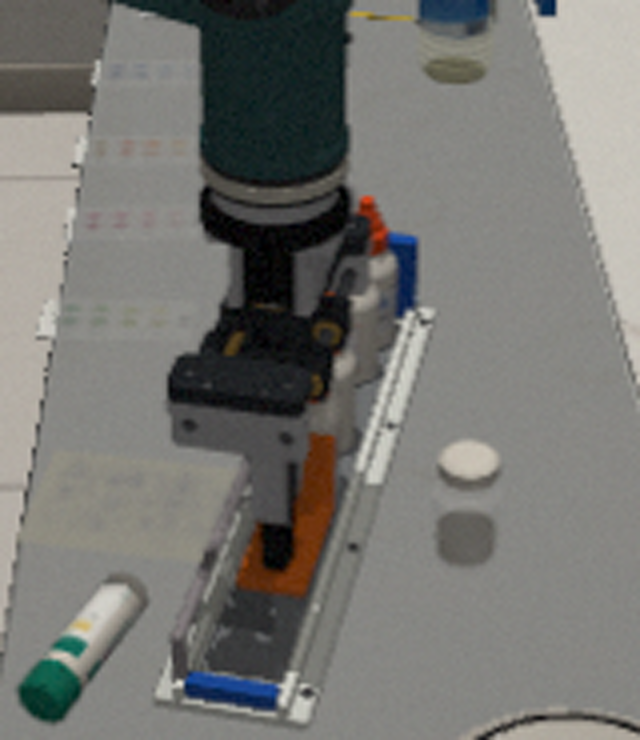

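```bash
python3 -m creep '[{"slide":[-3,0,0],"roll":0,"grip":0.8},{"slide":[-6,0,0],"roll":0,"grip":0.8},{"slide":[-9,0,0],"roll":0,"grip":0.8},{"slide":[-12,0,0],"roll":0,"grip":0.8},{"slide":[-15,0,0],"roll":0,"grip":0.8},{"slide":[-18,0,0],"roll":0,"grip":0.8},{"slide":[-21,0,0],"roll":0,"grip":0.8},{"slide":[-24,0,0],"roll":0,"grip":0.8},{"slide":[-27,0,0],"roll":0,"grip":0.8},{"slide":[-30,0,0],"roll":0,"grip":0.8},{"slide":[-33,0,0],"roll":0,"grip":0.8},{"slide":[-36,0,0],"roll":0,"grip":0.8},{"slide":[-36,0,0],"roll":0,"grip":0.8}]'
python3 - <<'E'
from h import *
rows(world([-.001,-.123,.047]))
save('side','s26',(185,125,345,310),4);save('top','t26',(215,125,410,285),4)
E
```

```text
time: 24.05
tool_pos: [0.5117, -0.0227, 0.0553]
ee_rot: [-1.569, 0.0, -1.809]
wrist_force: [0.8, -0.8, 5.3]
width: 0.0224
slide [72.5  0.3 -0.7] yaw -103.62 want -103.7 tcp lane [ -0.4 -50.5  47.3] F [ 0.8 -0.8  5.3] w 0.02237503985001726 24.05
```

View pics/s26.png

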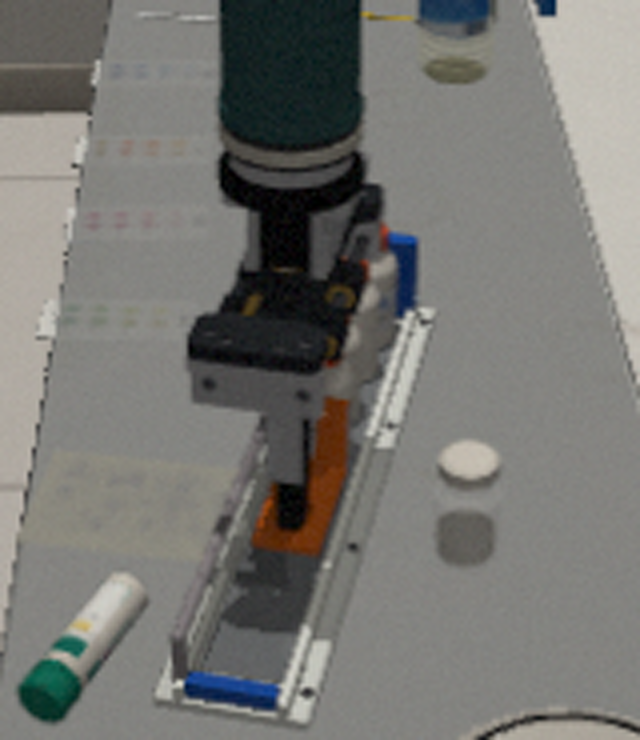

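View pics/t26.png

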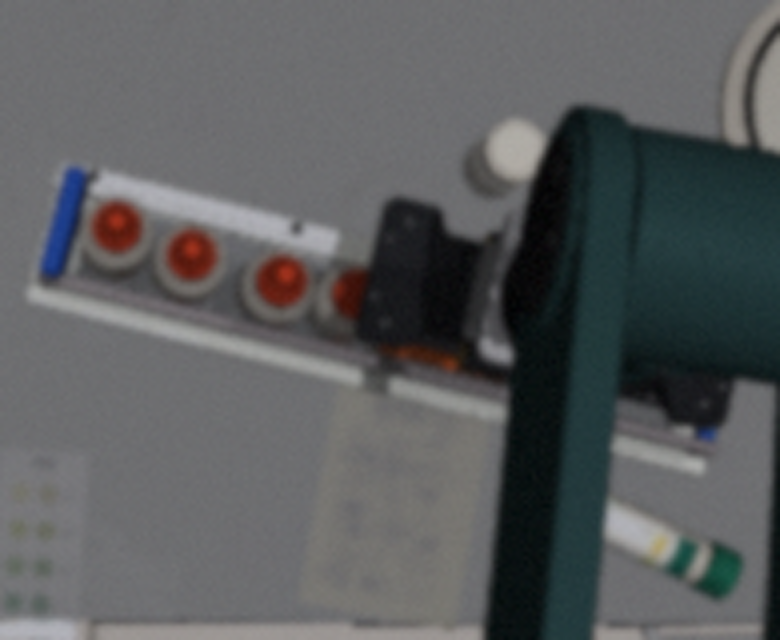

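```bash
python3 -m creep '[{"slide":[-2,0,0],"roll":0,"grip":0.8},{"slide":[-4,0,0],"roll":0,"grip":0.8},{"slide":[-6,0,0],"roll":0,"grip":0.8},{"slide":[-8,0,0],"roll":0,"grip":0.8},{"slide":[-9,0,0],"roll":0,"grip":0.8},{"slide":[-10,0,0],"roll":0,"grip":0.8},{"slide":[-11,0,0],"roll":0,"grip":0.8},{"slide":[-12,0,0],"roll":0,"grip":0.8},{"slide":[-12,0,0],"roll":0,"grip":0.8}]'
python3 - <<'E'
from h import *
rows(world([-.001,-.123,.047]))
im=snapshot('top')
for c,_ in blobs(im,(215,155,410,240),(0,140,60),(9,255,255),60): print(c,lane(onz('top',c,.1)).round(4))
E
```

```text
time: 24.9
tool_pos: [0.5144, -0.0115, 0.0553]
ee_rot: [-1.569, -0.0, -1.809]
wrist_force: [1.3, -1.9, 5.6]
width: 0.0218
slide [84.   0.3 -0.7] yaw -103.64 want -103.7 tcp lane [ -0.4 -39.   47.3] F [ 1.3 -1.9  5.6] w 0.02183225593008101 24.9
[243.9 181.4] [1.000e-04 1.579e-01 9.200e-02]
[261.7 186.8] [-0.0015  0.1197  0.092 ]
[279.6 193.6] [-0.0058  0.0807  0.092 ]
```

```bash
python3 -m creep '[{"slide":[-1,0,0],"roll":0,"grip":0.8},{"slide":[-2,0,0],"roll":0,"grip":0.8},{"slide":[-3,0,0],"roll":0,"grip":0.8},{"slide":[-3,0,0],"roll":0,"grip":0.8}]'
python3 - <<'E'
from h import *
rows(world([-.001,-.123,.047]))
im=snapshot('top')
for c,_ in blobs(im,(215,155,410,240),(0,140,60),(9,255,255),60): print(c,lane(onz('top',c,.1)).round(4))
save('top','t27',(215,125,410,285),4);save('side','s27',(235,160,305,250),8)
E
```

```text
time: 25.28
tool_pos: [0.5151, -0.0087, 0.0553]
ee_rot: [-1.569, -0.0, -1.809]
wrist_force: [0.7, -1.5, 4.4]
width: 0.0216
slide [86.9  0.3 -0.7] yaw -103.64 want -103.7 tcp lane [ -0.4 -36.1  47.3] F [ 0.7 -1.5  4.4] w 0.021563262495644605 25.2833
[242.1 181.4] [-0.0008  0.1615  0.092 ]
[260.2 186.6] [-0.0019  0.1228  0.092 ]
[278.4 193.4] [-0.0061  0.0831  0.092 ]
```

View pics/t27.png

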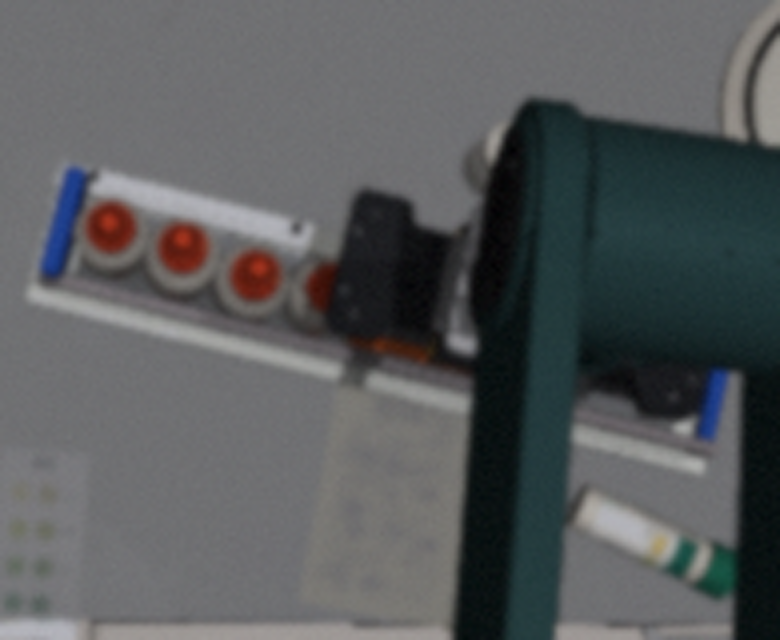

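```bash
python3 -m creep '[{"slide":[-1,0,0],"roll":0,"grip":0.8},{"slide":[-2,0,0],"roll":0,"grip":0.8},{"slide":[-3,0,0],"roll":0,"grip":0.8},{"slide":[-4,0,0],"roll":0,"grip":0.8},{"slide":[-4,0,0],"roll":0,"grip":0.8}]'
python3 - <<'E'
from h import *
rows(world([-.001,-.123,.047]))
im=snapshot('top')
for c,_ in blobs(im,(215,155,410,240),(0,140,60),(9,255,255),60): print(c,lane(onz('top',c,.1)).round(4))
E
```

```text
time: 25.85
tool_pos: [0.5155, -0.0071, 0.0554]
ee_rot: [-1.569, -0.005, -1.809]
wrist_force: [-1.4, -9.4, 6.0]
width: 0.0219
slide [88.6  0.8 -0.7] yaw -103.68 want -103.7 tcp lane [ -0.3 -34.4  47.4] F [-1.4 -9.4  6. ] w 0.02191603262581489 25.85
[241.9 181.2] [-0.0005  0.162   0.092 ]
[259.6 186.7] [-0.0024  0.1239  0.092 ]
[277.8 193.4] [-0.0064  0.0843  0.092 ]
```

```bash
python3 -m creep '[{"slide":[1,0,0],"roll":0,"grip":0.8},{"slide":[1.8,0,0],"roll":0,"grip":0.8},{"slide":[1.8,0,0],"roll":0,"grip":0.7},{"slide":[1.8,0,0],"roll":0,"grip":0.6},{"slide":[1.8,0,0],"roll":0,"grip":0.5},{"slide":[1.8,0,0],"roll":0,"grip":0.4},{"slide":[1.8,0,0],"roll":0,"grip":0.4},{"slide":[1.8,-20,0],"roll":0,"grip":0.4},{"slide":[1.8,-50,0],"roll":0,"grip":0.4},{"slide":[1.8,-90,0],"roll":0,"grip":0.4},{"slide":[30,-110,-40],"roll":0,"grip":0.4},{"slide":[30,-110,-80],"roll":0,"grip":0.4},{"slide":[30,-110,-120],"roll":0,"grip":0.4},{"slide":[30,-110,-160],"roll":0,"grip":0.4},{"slide":[30,-110,-200],"roll":0,"grip":0.4},{"slide":[30,-110,-200],"roll":0,"grip":0.4},{"slide":[30,-110,-200],"roll":0,"grip":0.4}]'
python3 - <<'E'
from h import *
rows(world([-.001,-.123,.047]))
im=snapshot('top')
for c,_ in blobs(im,(215,155,410,240),(0,140,60),(9,255,255),60): print(c,lane(onz('top',c,.1)).round(4))
save('top','t28',(215,125,410,285),4);save('side','s28',(235,160,305,250),8)
E
```

```text
time: 27.32
tool_pos: [0.3127, 0.0137, 0.1648]
ee_rot: [-1.568, 0.0, -1.808]
wrist_force: [1.5, -1.0, -0.1]
width: 0.0563
slide [ 61.1 110.4 200.8] yaw -103.6 want -103.7 tcp lane [-202.3  -62.3  156.8] F [ 1.5 -1.  -0.1] w 0.056285245212880815 27.3167
[241.8 181.3] [-0.0007  0.1621  0.092 ]
[259.6 186.7] [-0.0024  0.1239  0.092 ]
[277.7 193.5] [-0.0066  0.0845  0.092 ]
[296.7 196.1] [-0.002   0.0454  0.092 ]
[306.3 202.5] [-0.0099  0.0231  0.092 ]
[322.3 211.3] [-0.0192 -0.0132  0.092 ]
```

View pics/t28.png

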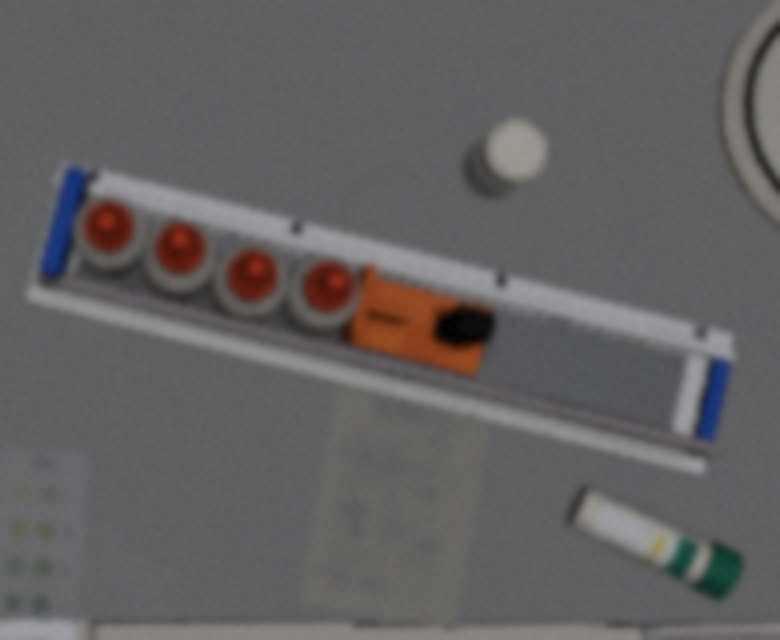

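View pics/s28.png

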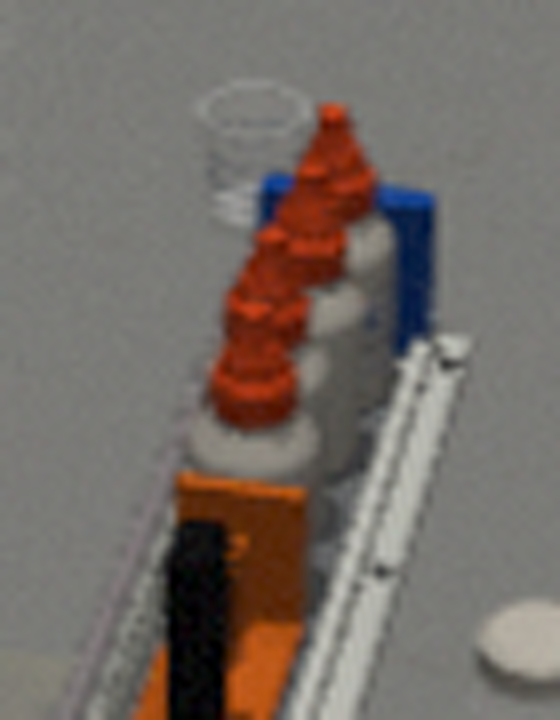

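```bash
python3 - <<'E'
from bench import ticket
print(ticket.close_job())
E
```

```text
the job is handed in; nothing more can be done
None
```

The job is handed in. The tipped bottle is back upright in its gap, and the follower has closed all four bottles into a row against the blue end stop. No verdict came back, so this rests on my own measurements.

**What I did:**
- **First two tries failed:** gripping the body and pulling it against the rail didn't turn the bottle. Pushing the foot from behind swung its lean about 39° towards bottle c.
- **Standing it up:** I guided the cap back square with the fingers, gripped the body and lifted it over the rail. Pressing its foot against the outside of the rail turned it in the grip to about 13° from vertical. I then set it on the lane floor, pressed it nearly upright and let go.
- **Closing the row:** I gripped the follower and slid it about 88 mm until the push force jumped to about 9 N. Then I eased off, let go and moved the arm clear.

**Last checks, at 27 s of the 54 s allowed:**
- **Upright:** all four bottles look vertical in both views.
- **Spacing:** the cap centres are 38, 40 and 39 mm apart along the lane. Two touching bottles should give 40 mm, so this is within measurement error.
- **Across the lane:** the bottles sit 1 to 7 mm to the front of the middle line, inside the 12 mm limit. The stood-up bottle is the furthest off.
- **End stop and follower:** no gap shows at either in the pictures, though I measured neither directly. The jump in force supports contact with the stop.
- **Bystanders:** the jar and strip tube show no visible movement in the last top picture. The cup looks undisturbed in the last side picture.

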